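# Clamp a pen blank in the cam jig

## Task

Pick up the long square wooden pen blank, lay it flat in the channel of the clamping jig and push it gently up against the end stop. Then turn the eccentric knob anticlockwise (seen from above) until its lobe clamps the blank firmly against the sprung jaw, with about 15 N: more than 8 N so that it cannot slip, never over 24 N so that the soft wood is not bruised. Let go, leaving the blank clamped and the other things on the bench undisturbed.

Things in the scene. Friction and masses are not known exactly. Their poses are not given: they have to be found in the camera images.
- blank_center (a point): Centre of the pen blank: a square bar of brown wood, 22 x 22 x 150 mm, about 55 g, lying flat on the bench (centre 11 mm up), its length along this point's y axis. Two other pieces of the same wood lie 85 mm or more away, in any order: a shorter one and a flat wide one.
- blank: The same pen blank; origin at the centre of its underside, y along its length.
- jig: Clamping jig fixed to the bench. Origin: centre of the underside of its plywood base, 160 (x) x 170 (y) x 16 mm thick; the base's top is the channel's floor. The channel runs along the jig's y axis about x = 0, open on top and at the -y end: end stop at +y, sprung jaw at +x, eccentric knob at -x.
- channel_floor (a point): Point on the channel's floor (jig x = 0, y = -10 mm, 16 mm above the bench) over which the blank's centre lies, lengthwise, when its end is on the stop; axes as the jig's. From this y down to y = -85 mm both sides of the lying blank are free for fingers: cam and jaw are nearer the stop.
- end_stop: End stop, a fixed steel block on the jig, 44 mm wide (x) and 18 mm deep (y), from the base up to 42 mm above the bench. Origin: foot of the middle of its face, on the base's top at jig x = 0, y = +65 mm; axes as the jig's. The blank's end comes from -y and bears on this face.
- jaw_nominal (a point): Nominal middle of the sprung jaw's aluminium face (jig x = +14.5, y = +37 mm), 40 mm long in y, 22 mm high above the base, in a dark steel housing up to 42 mm above the bench. The real resting face was set by hand, unmeasured, up to 4 mm either way in x of this point. It is stiff: wood and jaw together give about 2 mm in +x under 15 N.
- cam_post: Fixed foot of the eccentric knob, carrying it. Origin: on the knob's axis, on the base's top, at jig x = -36, y = +37 mm, 16 mm above the bench; axes parallel to the jig's.
- cam_grip (a point): Grip point on the knob's vertical axis, 58 mm above the bench, in the middle of a black bar grip 30 mm long, 14 mm wide, from 40 to 66 mm above the bench. Below it is a neck and the steel cam disc (18 to 34 mm up), 56 mm in diameter, centred 14 mm off the axis. This point's x axis runs along the bar and points to the disc's lobe.
- cam (a joint): Knob angle (rad), grows anticlockwise from above, 0 to 2.5; starts at 0 to 0.2, stays where left. The disc's side facing the blank is at jig x = -8 + 14 cos(2.4 - angle) mm. Turning free takes about 0.15 N m. From where the blank meets the jaw (0.55 to 1.2) torque grows by about 0.05 N m per N of clamping, and 0.1 rad more adds about 11 N. It drags the blank to the stop.
- short_piece: The shorter piece of wood (22 x 75 x 22 mm), origin under its centre. Leave alone.
- wide_piece: The flat wide piece of wood (46 x 140 x 14 mm), origin under its centre. Leave alone.
- bushing: Loose brass ring, 20 mm wide, 14 mm high, on the jig's base. Leave alone.
- finish_bottle: Amber bottle, 48 mm wide, 110 mm high. Leave alone.
- sanding_block: Cork sanding block, 70 x 110 x 32 mm. Leave alone.
- mug: White mug, 80 mm wide, 90 mm high. Leave alone.
- mallet: Wooden mallet lying on the bench to the robot's right. Leave alone.
There are look-alikes about, which are no part of the job. Several things have the shape of the jig; the one meant has the colours described above.

How it is judged:
On the way, in this order (a step that is already met when the one before it is completed fails the run):
1. the blank lies in the channel against the end stop (y of blank_center in the frame of jig between -0.0135 and -0.0065 m and z of blank_center in the frame of jig between 0.024 and 0.03 m and x of blank_center in the frame of jig between -0.008 and 0.014 m and angle between the y axis of blank_center and the y axis of jig, either way round below 0.1 rad), for 0.2 s.
2. the knob's lobe clamps the blank with more than 8 N (all of step 1 and contact force between cam_post and blank above 8 N), for 0.2 s.
At the end, for the whole second after the job is handed in: The blank lies flat on the jig's base between cam and jaw (centre 24 to 30 mm up, within 0.1 rad of the channel), its end within 3.5 mm of the stop; the eccentric knob presses on it with 8 to 24 N and is at rest, released (all of step 2 and contact force between cam_post and blank below 24 N and linear speed of blank below 0.01 m/s and velocity of joint cam between -0.05 and 0.05 rad/s); the robot touches nothing.
It fails at once if the cam pressed the blank with more than 28 N (the limit of 24 N, and a margin for jolts) (contact force between cam_post and blank above 28 N).
It fails at once if the blank was rammed against the end stop with more than 40 N (not gently) (contact force between blank and end_stop above 40 N).
It fails at once if another thing on the bench was moved more than 25 mm (distance of any of short_piece, wide_piece, bushing, finish_bottle, sanding_block, mug, mallet from where it was at the start of the episode above 0.025 m).
It also fails if it takes over 70 s, if anything falls off the work surface, if the arm or the gripper's body presses on something with over 40 N, if the wrist force passes 120 N, or if a joint passes its speed limit or range.

## Robot

A 6-joint arm with a two-finger parallel gripper is mounted at the origin on the work surface. World frame = base frame: x ahead of the robot, y to its left, z up, the work surface at z = 0. Lengths are in m, angles in rad, forces in N, time in s.
With the tool pointing down it reaches from about 0.325 to 0.9 m from the base axis. Payload 6.1 kg.
Tool frame: the origin (TCP) lies between the finger pads; the fingertips stand 22 mm ahead of it and the grasp point (between the pads) lies 3 mm ahead of it; y points along the fingers, z is the direction in which the jaws open and shut, and the axes are right-handed (so a half turn about y gives the same grasp; the last joint's range is limited). The gripper opens to 87 mm and grips with 3 to 60 N. Pads are 19 mm wide; open, the fingers measure 117 mm over their backs; the gripper's body (75 mm by 190 mm) begins 51 mm behind the grasp point.
Start: joints at [1.021, 0.22, 1.526, -0, 1.395, -0.126], TCP at [0.257, 0.57, 0.245] pointing down, gripper open.
Joint ranges: [-2.98, 2.98], [-0.91, 2.08], [0.09, 2.57], [-1.24, 4.39], [0.2, 2.65], [-2.68, 2.68]. Speed limits (rad/s): [2.57, 2.57, 3.01, 3.14, 3.14, 3.14].

## Interface

Orientations are given as a unit quaternion [w, x, y, z].
In Python, from bench import manip gives the robot as it stands.
- The arm moves only by the tool play_rows, never from a script. Its argument "increments" is a list of rows, each a list of 7 numbers: the shift along the tool's x, y, z as a fraction of full scale, then the turn, a rotation vector about the tool's x, y, z as a fraction of full scale, then the gripper's target within -1 to 1 (fully open at 1, half-way at 0, shut at -1). In form: [[tx, ty, tz, rx, ry, rz, hand], ...]. A call has 1 to 5 rows; each row is the pose to reach, as a shift and turn from the pose commanded when the call began, along the tool's axes at that moment; what a row does not reach only later rows make up. Full scale, the value 1, is 10 cm for a shift and 120 degrees for a turn. A row lasts 1/12 s, in which the tool goes at most 41.7 mm and 7.16 degrees, less where a joint would pass 70% of its speed; a pose out of reach is approached as far as the arm can. A call with a number of a shift or a turn outside -1 to 1 is refused whole. A call with a gripper value outside its range is refused whole. The fingers move at their own pace and stop on an object; the grip force is fixed at half the most. Time passes only in rows, so rows that repeat a pose let the fingers close. It gives the time, the measured TCP pose, the force and the opening at its end, in the units of the state.
- manip.get_state(): the state, without advancing time (a new reading comes with each control period).
- manip.camera(name): name is "scene" or "top"; returns a dict with "image" (420x560x3 uint8, blue, green, red), "camera_matrix" (3x3 intrinsics, pixels), "R" (3x3) and "t" (3): a world point X has camera coordinates R X + t. Camera axes: x right, y down, z forward; pixel columns grow to the right and rows downward; lengths in m; the calibration is good to about 2 mm. A picture is of the moment at which its call begins. There is no depth.
- manip.close_job(): hands the job in, once; it reports no verdict.
The state is a dict: "time_s": time; "joint_positions": joint angles; "qd": joint speeds; "tau": joint torques, N m; "ee_pos": TCP position; "eef_rot": TCP orientation; "force": force on the tool from outside, world axes, zero at the start; "moment": the same for the moment, N m; "gripper_width": opening from 0.0 (shut) to 1.0 (fully open).
Only numpy, scipy, OpenCV 4.12 (cv2) and the standard library are available. Lean on these libraries where they do the work, as an engineer would, in place of code of your own. Each camera call takes 0.05 s, during which the arm holds its last target.

## Working session

There is one attempt and no reset: what is moved stays moved. The work goes in short steps, Python scripts to look and compute and a tool call to move; the robot and the scene stay as the last step left them, time stands still between calls to the robot, and variables do not carry over. Pictures are saved under pics/ and viewed, and the job is handed in when it is done.

Besides the shell and the picture viewer there is one more tool, called after "Request:" in YAML: its name, and indented under it one key for each argument. play_rows: Moves the arm, as the interface text tells. Its arguments: {"type":"object","properties":{"increments":{"type":"array"}},"required":["increments"]}

```bash
ls; mkdir -p pics; python3 - <<'E'
from bench import manip
import cv2,numpy as np
print(manip.get_state())
for n in ("scene","top"):
    c=manip.camera(n); cv2.imwrite(f"pics/{n}0.png",c["image"]); print(n,c["camera_matrix"].tolist(),c["R"].tolist(),c["t"].tolist())
E
```

```text
pics
{'time_s': 0.0, 'joint_positions': array([ 1.02092378e+00,  2.21209595e-01,  1.52763590e+00,  2.33489045e-05,
        1.39469667e+00, -1.26091039e-01]), 'qd': array([ 6.41390263e-04, -7.82550727e-05, -1.63168630e-04, -5.72459416e-04,
       -1.57788840e-04,  2.04843320e-04]), 'tau': array([-8.31293733e-05, -4.94613147e+01, -3.87382007e+01,  7.00542703e-02,
        5.71635563e-02, -1.29434238e-04]), 'ee_pos': array([0.25668867, 0.56921174, 0.24343434]), 'eef_rot': array([-0.69064415,  0.69193928, -0.1489483 ,  0.14847588]), 'force': array([-0.33513569, -0.84720641, -0.24263302]), 'moment': array([-0.01656349, -0.03452607, -0.0277389 ]), 'gripper_width': 0.9977489781268658}
scene [[445.77026848894434, 0.0, 276.9213089057128], [0.0, 445.77026848894434, 207.42479298027786], [0.0, 0.0, 1.0]] [[-0.20717243871033186, 0.9781734086820851, -0.016011345542580532], [0.6014041612777372, 0.11443172969189906, -0.7907075401420816], [-0.7716168838462745, -0.1734420992348463, -0.6119846589387471]] [0.09746033811534063, -0.2746767189930481, 1.5610165675766636]
top [[465.3123131521836, 0.0, 275.853363388495], [0.0, 465.3123131521836, 201.23297244071648], [0.0, 0.0, 1.0]] [[0.007541991931994251, -0.9996522643228343, 0.025267940001682893], [-0.9976924775662929, -0.009227444233254434, -0.06726495729988606], [0.06747472538166459, -0.024702321898013756, -0.9974151376069629]] [-0.0265427610103439, 0.532278693627394, 1.3150208838725193]
```

View pics/scene0.png

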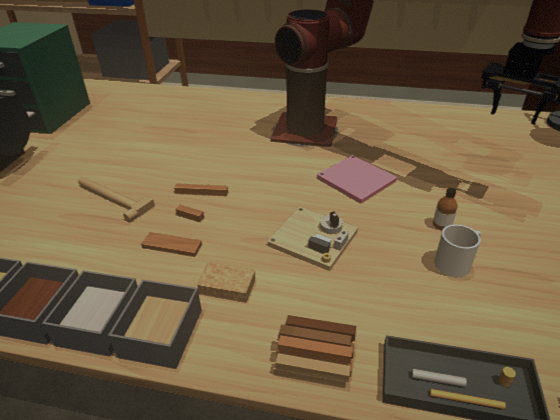

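View pics/top0.png

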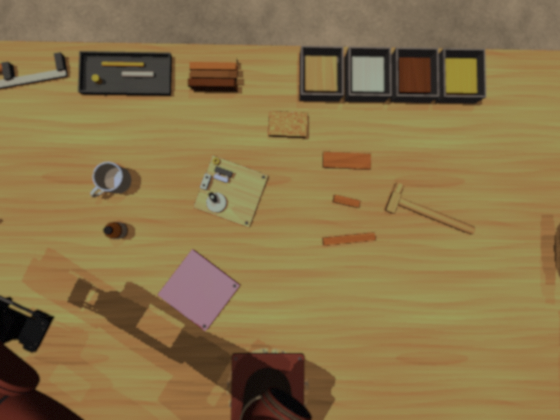

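Scene view: three pieces of wood at (201,189), (190,213), (171,244), and the jig at (313,237). 
Candidates for the blank in the top view: long thin bar (349,239), short piece (346,201), wide piece (347,160), rack strips (214,75). Candidates for the jig: plywood-coloured plate with stop, cam and jaw (231,191), and a pink plate (199,289). I choose the bar at (349,239) and the plywood jig, and check both in close crops.

```bash
cat > h.py <<'E'
import numpy as np,cv2
from bench import manip
def cam(n): return manip.camera(n)
def ray(c,uv,z):
    K,R,t=[np.array(c[k],float) for k in("camera_matrix","R","t")]
    o=-R.T@t; d=R.T@np.linalg.solve(K,np.array([uv[0],uv[1],1.])); return o+d*(z-o[2])/d[2]
def proj(c,X):
    K,R,t=[np.array(c[k],float) for k in("camera_matrix","R","t")]
    p=K@(R@np.asarray(X,float)+t); return p[:2]/p[2]
def crop(c,u0,v0,w,h,s,f):
    cv2.imwrite(f,cv2.resize(c["image"][v0:v0+h,u0:u0+w],None,fx=s,fy=s,interpolation=cv2.INTER_CUBIC))
E
python3 - <<'E'
from h import *
c=cam("top"); d=cam("scene")
crop(c,185,145,95,90,6,"pics/jt.png"); crop(d,260,195,110,80,7,"pics/js.png"); crop(c,310,140,80,115,5,"pics/bt.png"); crop(d,135,170,110,90,6,"pics/bs.png")
for n,im,k in(("top",c,(300,140,400,260)),("scene",d,(130,175,240,262))):
    u0,v0,u1,v1=k; I=im["image"][v0:v1,u0:u1]; 
    g=I.astype(int); m=((g[...,2]-g[...,1]>45)&(g[...,1]<125)).astype(np.uint8)
    H=cv2.cvtColor(I,cv2.COLOR_BGR2HSV)
    nn,l,s,ce=cv2.connectedComponentsWithStats(m)
    for i in range(1,nn):
        if s[i,4]>60:
            cs=max(cv2.findContours((l==i).astype(np.uint8),0,1)[0],key=len)
            b=cv2.minAreaRect(cs); bp=cv2.boxPoints(b)+[u0,v0]
            print(n,s[i,4],ce[i]+[u0,v0],b[1],bp.tolist())
            if n=="top": print([ray(im,p,0.02).round(4).tolist() for p in bp])
E
```

```text
top 716 [346.76955307 159.82821229] (47.45100784301758, 15.166159629821777) [[322.4845371246338, 166.34020805358887], [323.17319679260254, 151.18969249725342], [370.5752639770508, 153.344331741333], [369.88660430908203, 168.49484634399414]]
[[0.6344, -0.1558, 0.02], [0.6786, -0.1577, 0.02], [0.6739, -0.2954, 0.02], [0.6297, -0.2932, 0.02]]
top 174 [346.54022989 200.62643678] (25.46624183654785, 6.790997505187988) [[333.2941207885742, 200.82353591918945], [334.94117736816406, 194.23530197143555], [359.64705657958984, 200.41176986694336], [358.0, 207.0]]
[[0.5351, -0.187, 0.02], [0.5541, -0.1917, 0.02], [0.537, -0.263, 0.02], [0.5179, -0.2581, 0.02]]
top 385 [349.02077922 238.58441558] (7.694331645965576, 50.77212142944336) [[323.3041133880615, 237.38904571533203], [373.7972640991211, 232.07396697998047], [374.60274505615234, 239.72602081298828], [324.1095962524414, 245.04109954833984]]
[[0.4302, -0.1583, 0.02], [0.4464, -0.3033, 0.02], [0.4246, -0.3055, 0.02], [0.4085, -0.1606, 0.02]]
scene 145 [199.96551724 186.42758621] (49.08406066894531, 3.779038429260254) [[175.90188598632812, 187.2566041946411], [176.0660400390625, 183.4811315536499], [225.10377502441406, 185.613205909729], [224.9396209716797, 189.38867855072021]]
scene 75 [188.61333333 210.26666667] (23.505151748657227, 4.385289669036865) [[176.67692184448242, 209.18461227416992], [177.83076858520508, 204.9538459777832], [200.5076904296875, 211.1384620666504], [199.3538360595703, 215.3692283630371]]
scene 459 [170.35076253 242.32026144] (53.78871154785156, 12.324589729309082) [[142.7363109588623, 243.6348876953125], [144.6987819671631, 231.46754455566406], [197.80120849609375, 240.03245544433594], [195.83873748779297, 252.19979858398438]]
```

View pics/jt.png

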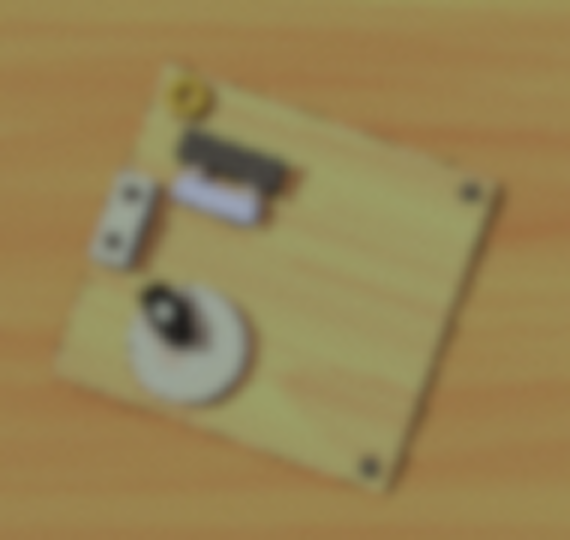

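View pics/js.png

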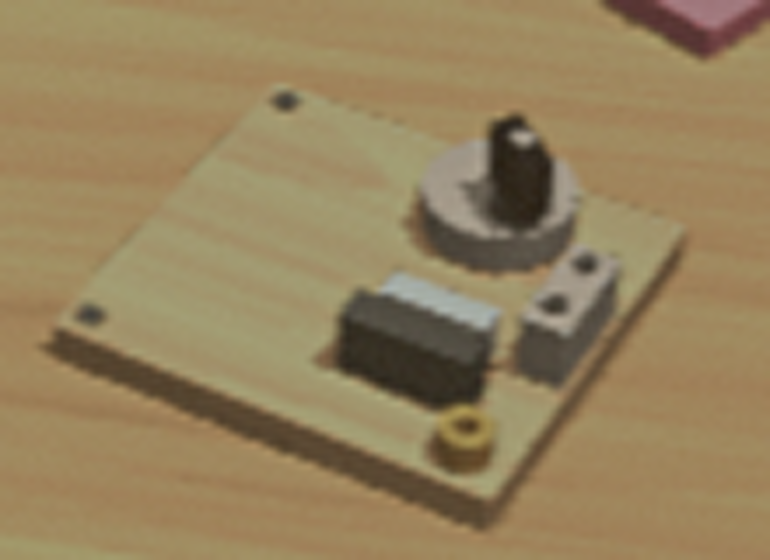

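View pics/bt.png

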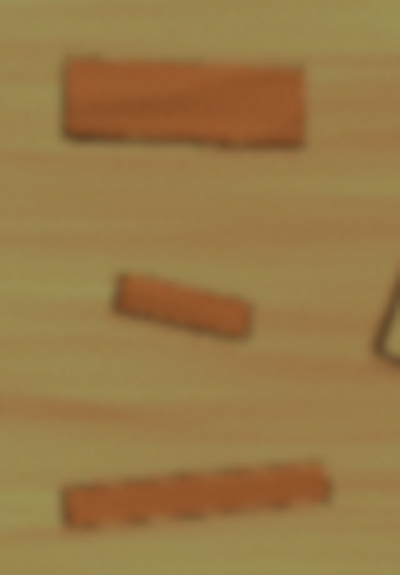

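View pics/bs.png

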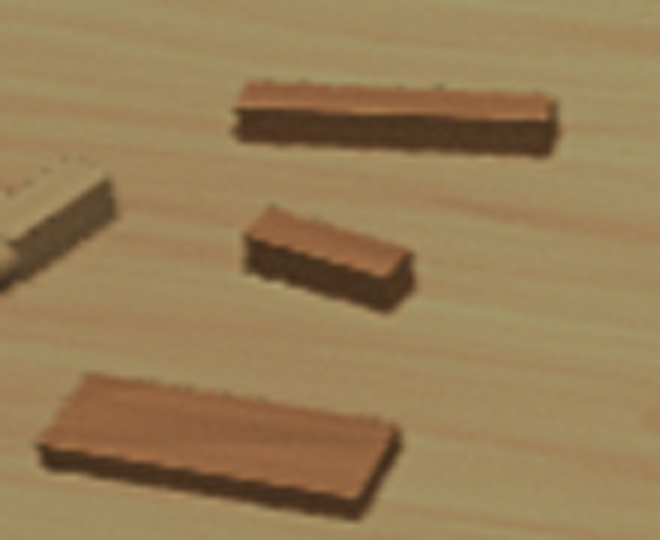

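Crops confirm: blank = lowest bar in the top view (349,239), measured about 146–150 × 22 mm. Jig = plywood plate with steel stop (left), aluminium jaw, dark housing, and cam with black bar. Now I measure the jig.

```bash
cat > jig.py <<'E'
from h import *
E
python3 - <<'E'
from h import *
c=cam("top"); d=cam("scene")
L=np.array([[.08,.085],[.08,-.085],[-.08,-.085],[-.08,.085]])
T=np.array([(168,63),(502,183),(388,493),(57,370)])/6+[185,145]
S=np.array([(488,500),(58,327),(282,85),(688,230)])/7+[260,195]
T=T-.4;S=S-.4
def fit(P):
    lc=L-L.mean(0);pc=P-P.mean(0)
    th=np.arctan2((lc[:,0]*pc[:,1]-lc[:,1]*pc[:,0]).sum(),(lc*pc).sum())
    R=np.array([[np.cos(th),-np.sin(th)],[np.sin(th),np.cos(th)]])
    return P.mean(0),th,(P-(lc@R.T+P.mean(0)))*1000
for n,cc,Q in(("top",c,T),("scene",d,S)):
    P=np.array([ray(cc,q,.016)[:2] for q in Q]); o,th,r=fit(P); print(n,o.round(4),th.round(4),r.round(1).tolist())
    print([np.linalg.norm(P[i]-P[i-1]).round(4) for i in range(4)])
for n,cc,sc,off,pts in(("top",c,6,[185,145],dict(boltA=(470,192,.016),boltB=(370,467,.016),stop=(127,219,.042),grip=(167,315,.066))),("scene",d,7,[260,195],dict(bA=(90,315,.016),bB=(286,101,.016),stop=(570,285,.042),grip=(522,142,.066)))):
    for k,(u,v,z) in pts.items(): print(n,k,ray(cc,np.array([u,v])/sc+off-.4,z).round(4))
# blank, top face z=.022 ; scene corners from crop
Q=np.array([(238,106),(248,80),(556,97),(553,121)])/6+[135,170]-.4
P=np.array([ray(d,q,.022)[:2] for q in Q]);print(P.round(4).tolist(),P.mean(0))
# top-view: blank top center
E
```

```text
top [0.5617 0.1065] -0.3383 [[-1.3, 1.0], [-1.1, 0.6], [0.8, 0.4], [1.6, -1.9]]
[np.float64(0.1563), np.float64(0.1703), np.float64(0.1581), np.float64(0.168)]
scene [0.5656 0.1123] -0.3447 [[-2.5, -2.3], [0.3, 2.7], [1.6, 1.7], [0.6, -2.1]]
[np.float64(0.1572), np.float64(0.1644), np.float64(0.1584), np.float64(0.1661)]
top boltA [0.6034 0.0156 0.016 ]
top boltB [0.4712 0.062  0.016 ]
top stop [0.5858 0.1761 0.042 ]
top grip [0.539  0.1539 0.066 ]
scene bA [0.6043 0.0175 0.016 ]
scene bB [0.4726 0.0642 0.016 ]
scene stop [0.5871 0.1799 0.042 ]
scene grip [0.5434 0.1575 0.066 ]
[[0.4484, -0.2994], [0.4272, -0.303], [0.4137, -0.1546], [0.4326, -0.1503]] [ 0.43046413 -0.22682688]
```

```bash
cat >> h.py <<'E'
from scipy.spatial.transform import Rotation as Ro
def st():
    s=manip.get_state(); w,x,y,z=s["eef_rot"]; R=Ro.from_quat([x,y,z,w]); return s,np.array(s["ee_pos"]),R
def plan(target,yaw,hand=None):
    """tool down, z axis (jaw dir) at world yaw; prints row numbers"""
    s,p,R=st()
    tz=np.array([np.cos(yaw),np.sin(yaw),0]);ty=np.array([0,0,-1.]);tx=np.cross(ty,tz)
    D=Ro.from_matrix(np.stack([tx,ty,tz],1))
    sh=R.inv().apply(np.asarray(target)-p)/.1; tu=(R.inv()*D).as_rotvec()/np.deg2rad(120)
    print("shift",sh.round(3),"turn",tu.round(4),"deg",(tu*120).round(2))
def show():
    s,p,R=st();M=R.as_matrix();print("t",s["time_s"],"p",p.round(4),"yawz",np.arctan2(M[1,2],M[0,2]).round(4),"y",M[:,1].round(3),"q",s["joint_positions"].round(3),"F",s["force"].round(2),"M",s["moment"].round(3),"g",round(s["gripper_width"],3))
E
python3 - <<'E'
from h import *
show(); print(st()[2].as_matrix().round(3))
plan([.429,-.23,.2],.125); plan([.429,-.23,.2],.125+np.pi)
E
```

```text
t 0.3 p [0.2569 0.5695 0.2441] yawz 1.147 y [-0.    -0.001 -1.   ] q [ 1.021  0.221  1.527  0.     1.395 -0.126] F [-0.01  0.13 -0.1 ] M [-0.035  0.03  -0.02 ] g 0.999
[[ 0.912 -0.     0.411]
 [-0.411 -0.001  0.912]
 [-0.    -1.    -0.001]]
shift [ 4.856  0.446 -6.58 ] turn [3.00e-04 4.88e-01 1.00e-04] deg [4.000e-02 5.856e+01 2.000e-02]
shift [ 4.856  0.446 -6.58 ] turn [ 1.000e-04 -1.012e+00 -4.000e-04] deg [ 2.0000e-02 -1.2144e+02 -5.0000e-02]
```

Request:
play_rows:
  increments:
    - [0.15,0,-0.2,0,0.055,0,1]
    - [0.3,0.05,-0.4,0,0.11,0,1]
    - [0.45,0.1,-0.6,0,0.17,0,1]
    - [0.6,0.1,-0.8,0,0.22,0,1]
    - [0.74,0.1,-1,0,0.28,0,1]

```text
time_s: 0.72
ee_pos: [0.2833, 0.4468, 0.2339]
eef_rot: [-0.618, 0.618, -0.344, 0.343]
force: [0.7, 1.0, 0.6]
gripper_width: 0.998
```

```bash
python3 -c "
from h import *
show(); plan([.434,-.269,.2],.125)"
```

```text
t 0.7167 p [0.2833 0.4468 0.2339] yawz 0.5562 y [-0.001 -0.001 -1.   ] q [ 8.570e-01 -1.000e-03  1.787e+00 -0.000e+00  1.357e+00  3.000e-01] F [0.67 1.01 0.58] M [0.005 0.051 0.008] g 0.998
shift [ 6.874  0.344 -2.499] turn [0.0004 0.2059 0.0003] deg [ 0.04 24.71  0.03]
```

Request:
play_rows:
  increments:
    - [0.3,0,-0.1,0,0.05,0,1]
    - [0.6,0.05,-0.2,0,0.1,0,1]
    - [0.9,0.1,-0.33,0,0.15,0,1]
    - [1,0.1,-0.36,0,0.2059,0,1]

```text
time_s: 1.05
ee_pos: [0.3058, 0.3407, 0.2233]
eef_rot: [-0.529, 0.531, -0.468, 0.469]
force: [0.0, 0.6, 0.0]
gripper_width: 0.999
```

```bash
python3 -c "
from h import *
show(); plan([.434,-.269,.2],.125)"
```

```text
t 1.05 p [0.3058 0.3407 0.2233] yawz 0.1235 y [-0.001 -0.003 -1.   ] q [ 6.680e-01 -1.720e-01  1.967e+00 -1.000e-03  1.350e+00  5.450e-01] F [0.02 0.56 0.03] M [-0.117  0.068 -0.025] g 0.999
shift [6.208 0.248 0.522] turn [ 0.0008 -0.0007  0.0012] deg [ 0.09 -0.09  0.15]
```

Request:
play_rows:
  increments:
    - [0.33,0,0.05,0,0,0,1]
    - [0.66,0,0.1,0,0,0,1]
    - [1,0,0.2,0,0,0,1]

```text
time_s: 1.3
ee_pos: [0.3384, 0.2466, 0.2245]
eef_rot: [0.532, -0.532, 0.466, -0.466]
force: [1.0, -0.4, -0.0]
gripper_width: 0.997
```

Request:
play_rows:
  increments:
    - [0.33,0,0.05,0,0,0,1]
    - [0.66,0,0.1,0,0,0,1]
    - [1,0,0.1,0,0,0,1]

```text
time_s: 1.55
ee_pos: [0.3623, 0.1485, 0.2249]
eef_rot: [0.532, -0.531, 0.466, -0.467]
force: [1.1, -0.3, 0.6]
gripper_width: 0.999
```

Request:
play_rows:
  increments:
    - [0.33,0,0.02,0,0,0,1]
    - [0.66,0,0.05,0,0,0,1]
    - [1,0,0.1,0,0,0,1]

```text
time_s: 1.8
ee_pos: [0.3845, 0.0505, 0.2248]
eef_rot: [0.532, -0.531, 0.466, -0.467]
force: [0.5, 0.9, -0.8]
gripper_width: 1.003
```

Request:
play_rows:
  increments:
    - [0.33,0,0.02,0,0,0,1]
    - [0.66,0,0.05,0,0,0,1]
    - [1,0,0.08,0,0,0,1]

```text
time_s: 2.05
ee_pos: [0.4056, -0.0478, 0.2249]
eef_rot: [0.532, -0.531, 0.466, -0.467]
force: [1.0, -0.0, 1.2]
gripper_width: 0.998
```

Request:
play_rows:
  increments:
    - [0.33,0,0.0,0,0,0,1]
    - [0.66,0,0.0,0,0,0,1]
    - [1,0,0.0,0,0,0,1]

```text
time_s: 2.3
ee_pos: [0.4184, -0.147, 0.2247]
eef_rot: [0.531, -0.531, 0.466, -0.467]
force: [0.3, 0.0, 0.6]
gripper_width: 1.0
```

Request:
play_rows:
  increments:
    - [0.33,0,0.0,0,0,0,1]
    - [0.66,0,0.0,0,0,0,1]
    - [1,0.2,0.0,0,0,0,1]
    - [1,0.2,0.0,0,0,0,1]

```text
time_s: 2.63
ee_pos: [0.4305, -0.2487, 0.2015]
eef_rot: [-0.53, 0.531, -0.468, 0.467]
force: [-1.0, 0.1, -0.5]
gripper_width: 1.001
```

```bash
python3 -c "
from h import *
show(); plan([.434,-.269,.2],.125)"
```

```text
t 2.6333 p [ 0.4305 -0.2487  0.2015] yawz 0.1262 y [-0.003 -0.    -1.   ] q [-0.681 -0.051  1.898 -0.002  1.296 -0.807] F [-1.02  0.12 -0.52] M [-0.044  0.106  0.008] g 1.001
shift [0.205 0.015 0.01 ] turn [ 0.0014  0.0006 -0.0001] deg [ 0.16  0.07 -0.01]
```

Request:
play_rows:
  increments:
    - [0.2,0.3,0.01,0,0,0,1]
    - [0.2,0.6,0.01,0,0,0,1]
    - [0.2,0.9,0.01,0,0,0,1]
    - [0.2,1,0.01,0,0,0,1]
    - [0.2,1,0.01,0,0,0,1]

```text
time_s: 3.05
ee_pos: [0.433, -0.2621, 0.1015]
eef_rot: [-0.531, 0.531, -0.469, 0.464]
force: [-0.2, 0.1, 0.8]
gripper_width: 1.0
```

```bash
python3 -c "
from h import *
show(); plan([.434,-.269,.026],.125)
c=cam('top');crop(c,290,180,130,90,6,'pics/a1.png'); d=cam('scene');crop(d,140,110,120,100,6,'pics/a2.png')"
```

```text
t 3.05 p [ 0.433  -0.2621  0.1015] yawz 0.1301 y [-0.005  0.004 -1.   ] q [-0.7    0.097  1.952  0.     1.099 -0.83 ] F [-0.2   0.08  0.82] M [-0.07   0.099 -0.011] g 1.0
shift [0.073 0.755 0.005] turn [ 0.0022  0.0024 -0.0024] deg [ 0.26  0.29 -0.29]
```

View pics/a1.png

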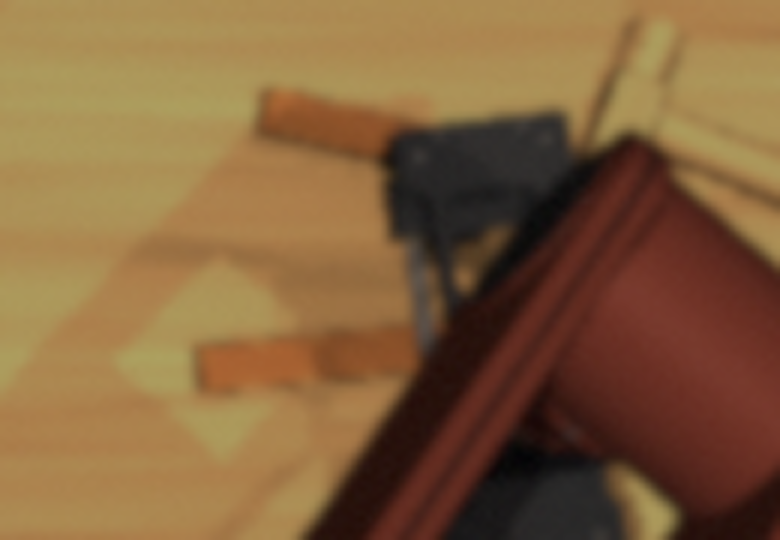

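View pics/a2.png

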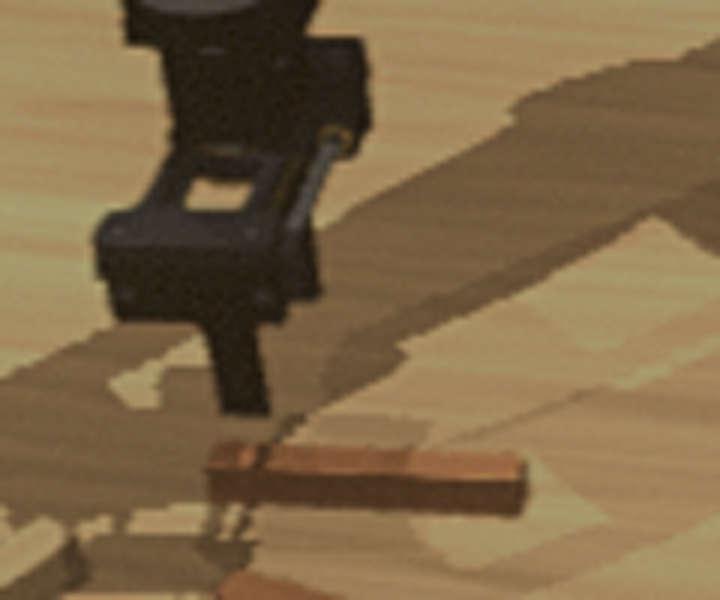

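Gripper stands over the −y part of the blank (near finger tip at crop (245,410), blank at (365,480)), consistent. Descending.

Request:
play_rows:
  increments:
    - [0,0.2,0,0,0,0,1]
    - [0,0.4,0.0,0,0,0,1]
    - [0,0.6,0.0,0,0,0,1]
    - [0,0.74,0.0,0,0,0,1]
    - [0,0.74,0.0,0,0,0,1]

```text
time_s: 3.57
ee_pos: [0.4349, -0.2636, 0.0302]
eef_rot: [-0.532, 0.532, -0.467, 0.466]
force: [-0.3, 1.1, 0.3]
gripper_width: 1.003
```

```bash
python3 -c "
from h import *
show(); plan([.434,-.269,.026],.125)
d=cam('scene');crop(d,140,110,120,100,6,'pics/a3.png')"
```

```text
t 3.5667 p [ 0.4349 -0.2636  0.0302] yawz 0.1304 y [-0.001  0.001 -1.   ] q [-0.7    0.217  1.977  0.     0.949 -0.831] F [-0.31  1.11  0.26] M [-0.023  0.072  0.025] g 1.003
shift [ 0.052  0.042 -0.016] turn [ 0.0003  0.0026 -0.0004] deg [ 0.04  0.31 -0.04]
```

View pics/a3.png

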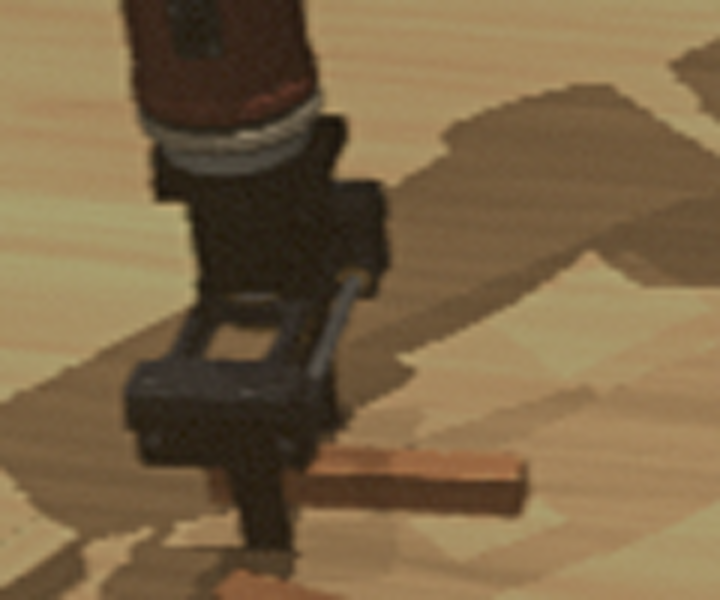

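Finger is in front of the blank, clear of the short piece. Lower 2 mm and close.

Request:
play_rows:
  increments:
    - [0,0.03,0,0,0,0,1]
    - [0,0.03,0.0,0,0,0,-1]
    - [0,0.03,0.0,0,0,0,-1]
    - [0,0.03,0.0,0,0,0,-1]
    - [0,0.03,0.0,0,0,0,-1]

```text
time_s: 4.03
ee_pos: [0.4355, -0.2645, 0.0283]
eef_rot: [0.531, -0.531, 0.466, -0.467]
force: [0.1, 1.2, 1.0]
gripper_width: 0.778
```

Request:
play_rows:
  increments:
    - [0,0,0,0,0,0,-1]
    - [0,0,0.0,0,0,0,-1]
    - [0,0,0.0,0,0,0,-1]
    - [0,0,0.0,0,0,0,-1]
    - [0,0,0.0,0,0,0,-1]

```text
time_s: 4.45
ee_pos: [0.435, -0.2641, 0.0275]
eef_rot: [0.531, -0.531, 0.467, -0.466]
force: [-0.6, -0.5, -0.6]
gripper_width: 0.403
```

```bash
python3 -c "
from h import *
show()
d=cam('scene');crop(d,140,110,120,100,6,'pics/a4.png')"
```

```text
t 4.45 p [ 0.435  -0.2641  0.0275] yawz 0.13 y [-0.  0. -1.] q [-0.701  0.222  1.977  0.     0.942 -0.831] F [-0.64 -0.46 -0.64] M [-0.106  0.056 -0.03 ] g 0.403
```

View pics/a4.png

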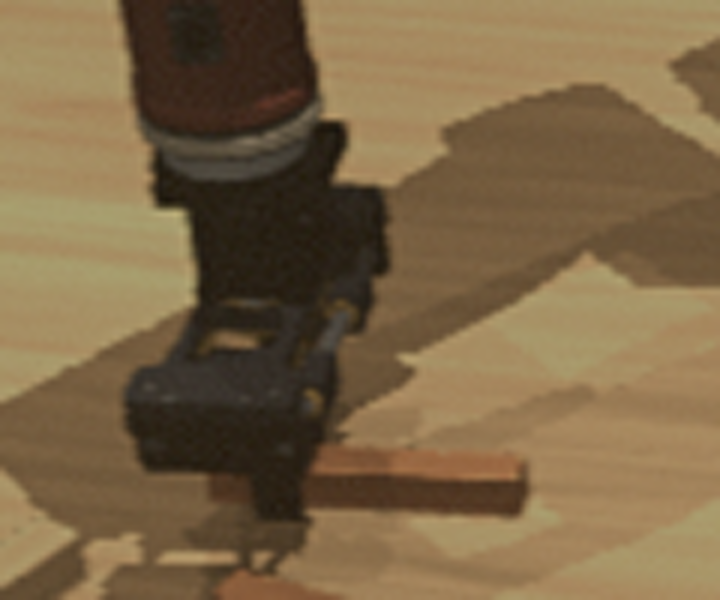

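Still closing (22 mm ≈ 0.25).

Request:
play_rows:
  increments:
    - [0,0,0,0,0,0,-1]
    - [0,0,0.0,0,0,0,-1]
    - [0,0,0.0,0,0,0,-1]
    - [0,0,0.0,0,0,0,-1]
    - [0,0,0.0,0,0,0,-1]

```text
time_s: 4.92
ee_pos: [0.435, -0.2641, 0.0275]
eef_rot: [0.531, -0.531, 0.466, -0.466]
force: [-0.1, 0.2, 0.1]
gripper_width: 0.251
```

Request:
play_rows:
  increments:
    - [0,0,0,0,0,0,-1]
    - [0,0,0.0,0,0,0,-1]
    - [0,0,0.0,0,0,0,-1]

```text
time_s: 5.17
ee_pos: [0.435, -0.2641, 0.0275]
eef_rot: [0.531, -0.531, 0.466, -0.466]
force: [-0.6, -0.4, 0.3]
gripper_width: 0.247
```

```bash
python3 -c "
from h import *
show()
d=cam('scene');crop(d,140,110,120,100,6,'pics/a5.png')"
```

```text
t 5.1667 p [ 0.435  -0.2641  0.0275] yawz 0.13 y [-0.  0. -1.] q [-0.701  0.222  1.977  0.     0.942 -0.831] F [-0.59 -0.37  0.33] M [-0.147  0.065  0.012] g 0.247
```

View pics/a5.png

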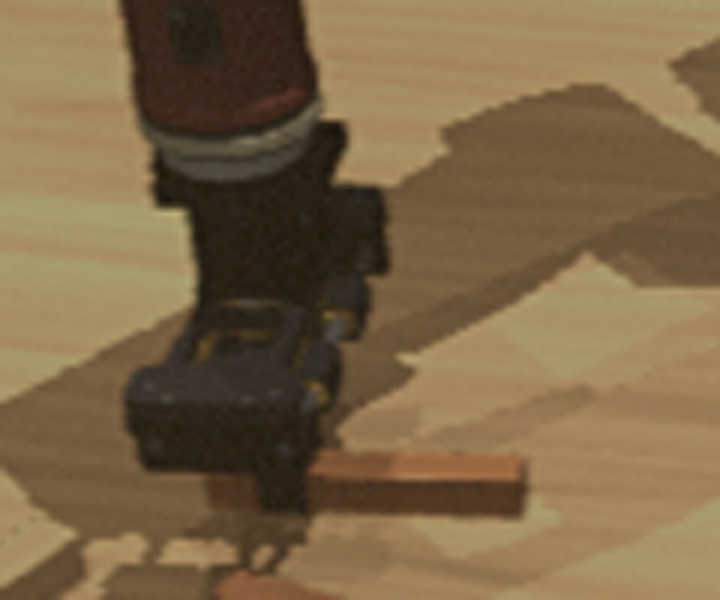

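Gripped (0.247 × 87 ≈ 21.5 mm ✓.). Lift and carry.

Request:
play_rows:
  increments:
    - [0,-0.2,0,0,0,0,-1]
    - [0,-0.5,0.0,0,0,0,-1]
    - [0,-0.8,0.0,0,0,0,-1]
    - [0,-0.8,0.0,0,0,0,-1]

```text
time_s: 5.55
ee_pos: [0.4383, -0.2668, 0.1137]
eef_rot: [0.532, -0.531, 0.463, -0.47]
force: [1.6, -1.1, -0.4]
gripper_width: 0.25
```

```bash
python3 -c "
from h import *
show(); plan([.512,-.027,.1],-.341)"
```

```text
t 5.55 p [ 0.4383 -0.2668  0.1137] yawz 0.1301 y [ 0.008 -0.006 -1.   ] q [-0.701  0.084  1.94   0.     1.108 -0.831] F [ 1.63 -1.15 -0.35] M [-0.132 -0.088 -0.013] g 0.25
shift [-2.283  0.127  1.041] turn [-0.004   0.2249  0.0027] deg [-0.48 26.99  0.32]
```

Request:
play_rows:
  increments:
    - [-0.2,0,0.1,0,0.045,0,-1]
    - [-0.4,0,0.2,0,0.09,0,-1]
    - [-0.6,0.0,0.3,0,0.135,0,-1]
    - [-0.8,0.0,0.4,0,0.18,0,-1]
    - [-1,0.0,0.46,0,0.225,0,-1]

```text
time_s: 5.97
ee_pos: [0.4683, -0.158, 0.1074]
eef_rot: [-0.407, 0.406, -0.578, 0.579]
force: [0.7, 0.3, -0.1]
gripper_width: 0.25
```

```bash
python3 -c "
from h import *
show(); plan([.512,-.027,.1],-.341)"
```

```text
t 5.9667 p [ 0.4683 -0.158   0.1074] yawz -0.3461 y [ 0.001 -0.    -1.   ] q [-0.485  0.055  1.984  0.     1.102 -0.139] F [ 0.71  0.32 -0.08] M [-0.095  0.011  0.001] g 0.25
shift [-1.381  0.075 -0.033] turn [-0.0003 -0.0024 -0.0001] deg [-0.04 -0.29 -0.01]
```

Request:
play_rows:
  increments:
    - [-0.35,0,0,0,0,0,-1]
    - [-0.7,0,0,0,0,0,-1]
    - [-1,0.0,0,0,0,0,-1]

```text
time_s: 6.22
ee_pos: [0.5014, -0.0629, 0.1074]
eef_rot: [0.408, -0.408, 0.578, -0.578]
force: [0.4, -0.4, -0.4]
gripper_width: 0.249
```

Request:
play_rows:
  increments:
    - [-0.2,0.1,0,0,0,0,-1]
    - [-0.38,0.25,-0.02,0,-0.0024,0,-1]
    - [-0.38,0.25,-0.02,0,-0.0024,0,-1]
    - [-0.38,0.25,-0.02,0,-0.0024,0,-1]

```text
time_s: 6.55
ee_pos: [0.511, -0.0274, 0.0814]
eef_rot: [0.409, -0.411, 0.577, -0.576]
force: [0.1, -0.5, -0.3]
gripper_width: 0.254
```

```bash
python3 -c "
from h import *
show(); plan([.512,-.027,.1],-.341)
c=cam('top');crop(c,185,140,130,100,6,'pics/b1.png'); d=cam('scene');crop(d,220,160,150,120,5,'pics/b2.png')"
```

```text
t 6.55 p [ 0.511  -0.0274  0.0814] yawz -0.334 y [-0.003  0.    -1.   ] q [-0.208  0.138  1.951 -0.     1.055  0.127] F [ 0.11 -0.54 -0.28] M [-0.135  0.056 -0.011] g 0.254
shift [-0.007 -0.186  0.008] turn [0.0013 0.0033 0.0003] deg [0.15 0.4  0.03]
```

View pics/b1.png

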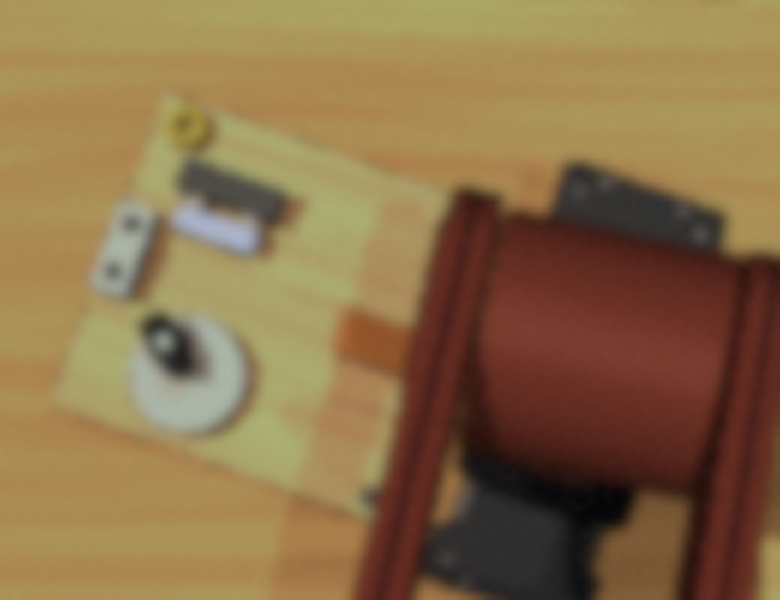

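View pics/b2.png

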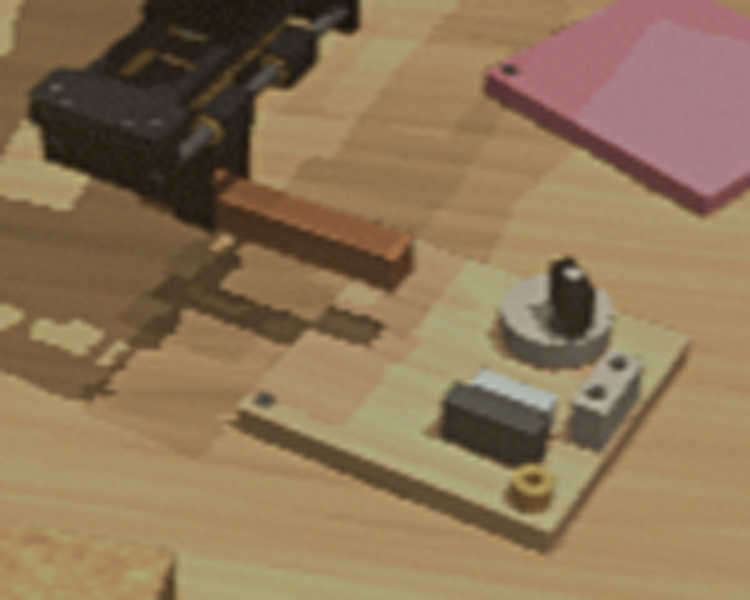

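```bash
python3 - <<'E'
from h import *
c=cam("top"); d=cam("scene")
print(ray(c,np.array([344,330])/6+[185,140]-.4,.0759))
for q in ((412,240),(395,263)): print(ray(d,np.array(q)/5+[220,160]-.4,.0759))
# jig features in both views at known heights; jaw face & knob
f=lambda q:np.array(q)/6+[185,140]-.4
g=lambda q:np.array(q)/5+[220,160]-.4
print("jaw top face edge (channel side), z .038", [ray(c,f(q),.038)[:2].round(4) for q in((170,222),(256,252))])
print("grip",ray(c,f((168,346)),.066),ray(d,g((571,268)),.066))
print("stop inner top edge",[ray(c,f(q),.042)[:2].round(4) for q in((157,212),(127,298))],[ray(d,g(q),.042)[:2].round(4) for q in((571,400),(611,352))])
E
```

```text
[0.54593074 0.07241546 0.0759    ]
[0.54224711 0.07871266 0.0759    ]
[0.56153324 0.07366028 0.0759    ]
jaw top face edge (channel side), z .038 [array([0.5992, 0.1566]), array([0.5854, 0.1161])]
grip [0.53859134 0.15347701 0.066     ] [0.53707196 0.15596417 0.066     ]
stop inner top edge [array([0.6034, 0.1623]), array([0.5627, 0.1757])] [array([0.6053, 0.1649]), array([0.5675, 0.1799])]
```

Blank end seen at top crop (344,330), at about (0.546,0.073): in the jig frame that is x≈−1±2 mm, y≈−37 mm. The jaw face shows at about +18 mm, the cam side at about −17. There is clearance both ways, so lower and slide in.

Request:
play_rows:
  increments:
    - [0,0.1,0,0,0,0,-1]
    - [0,0.2,0.01,0,0.002,0,-1]
    - [0,0.34,0.01,0,0.003,0,-1]
    - [0,0.34,0.01,0,0.003,0,-1]
    - [0,0.34,0.01,0,0.003,0,-1]

```text
time_s: 7.17
ee_pos: [0.5116, -0.0287, 0.0471]
eef_rot: [0.407, -0.408, 0.579, -0.577]
force: [-0.3, -0.2, -1.0]
gripper_width: 0.253
```

Request:
play_rows:
  increments:
    - [-0.1,0,0,0,0,0,-1]
    - [-0.2,0,0,0,0,0,-1]
    - [-0.3,0,0,0,0,0,-1]
    - [-0.4,0,0,0,0,0,-1]
    - [-0.4,0,0,0,0,0,-1]

```text
time_s: 7.58
ee_pos: [0.5274, 0.0112, 0.0491]
eef_rot: [-0.409, 0.408, -0.577, 0.578]
force: [-0.2, 0.7, -0.8]
gripper_width: 0.249
```

```bash
python3 -c "
from h import *
show()
c=cam('top');crop(c,185,140,130,100,6,'pics/c1.png'); d=cam('scene');crop(d,240,170,130,110,6,'pics/c2.png')"
```

```text
t 7.5833 p [0.5274 0.0112 0.0491] yawz -0.3406 y [ 0.001  0.    -1.   ] q [-1.290e-01  2.220e-01  1.926e+00  1.000e-03  9.920e-01  2.110e-01] F [-0.21  0.72 -0.78] M [-0.132  0.092  0.026] g 0.249
```

View pics/c1.png

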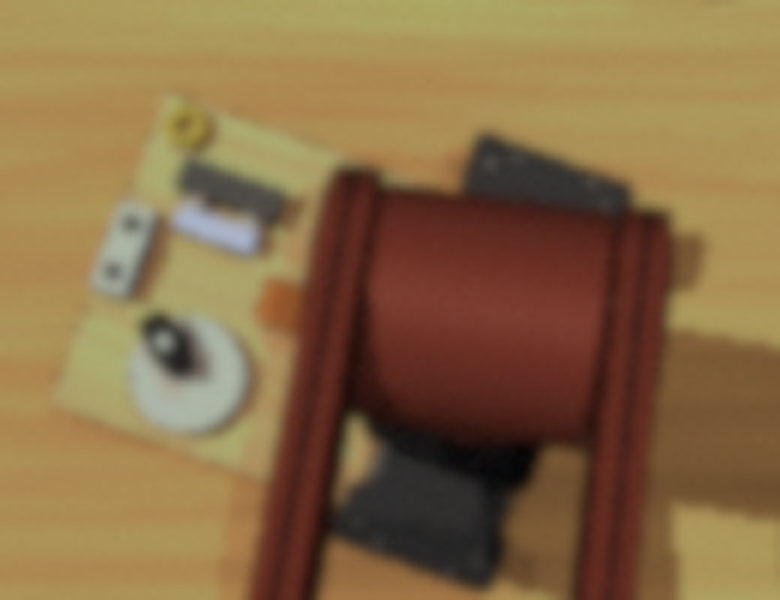

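View pics/c2.png

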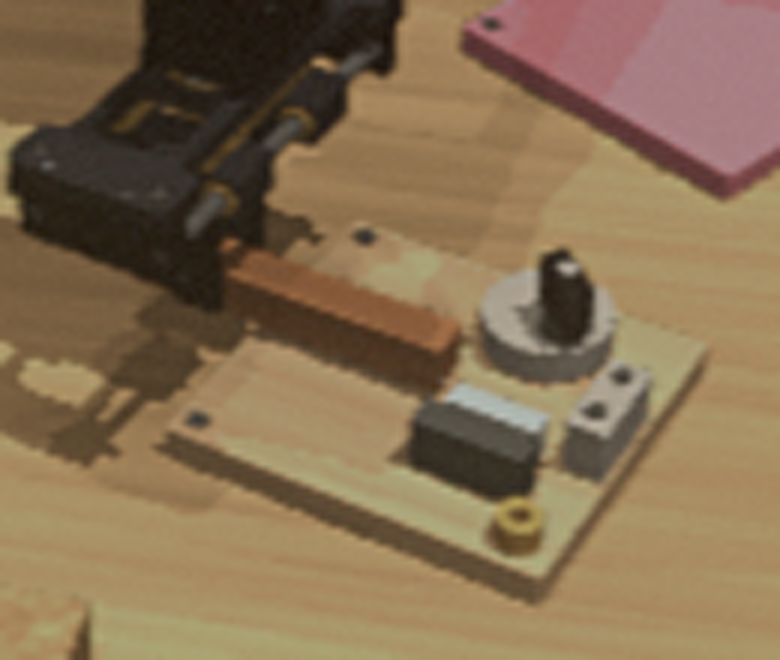

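Blank end lies mid-gap (top crop (262,299)): about 10 mm from the jaw line, 7 mm from the disc. Continue in.

Request:
play_rows:
  increments:
    - [-0.1,0.02,0,0,0,0,-1]
    - [-0.2,0.02,0,0,0,0,-1]
    - [-0.3,0.02,0,0,0,0,-1]
    - [-0.4,0.02,0,0,0,0,-1]
    - [-0.4,0.02,0,0,0,0,-1]

```text
time_s: 8.1
ee_pos: [0.5405, 0.0486, 0.0467]
eef_rot: [0.408, -0.408, 0.578, -0.578]
force: [0.4, -0.3, 0.6]
gripper_width: 0.248
```

```bash
python3 -c "
from h import *
show()
c=cam('top');crop(c,185,140,130,100,6,'pics/d1.png'); d=cam('scene');crop(d,240,170,130,110,6,'pics/d2.png')"
```

```text
t 8.1 p [0.5405 0.0486 0.0467] yawz -0.3412 y [ 0.001  0.001 -1.   ] q [-5.600e-02  2.590e-01  1.886e+00  1.000e-03  9.960e-01  2.850e-01] F [ 0.44 -0.29  0.65] M [-0.127  0.07  -0.001] g 0.248
```

View pics/d1.png

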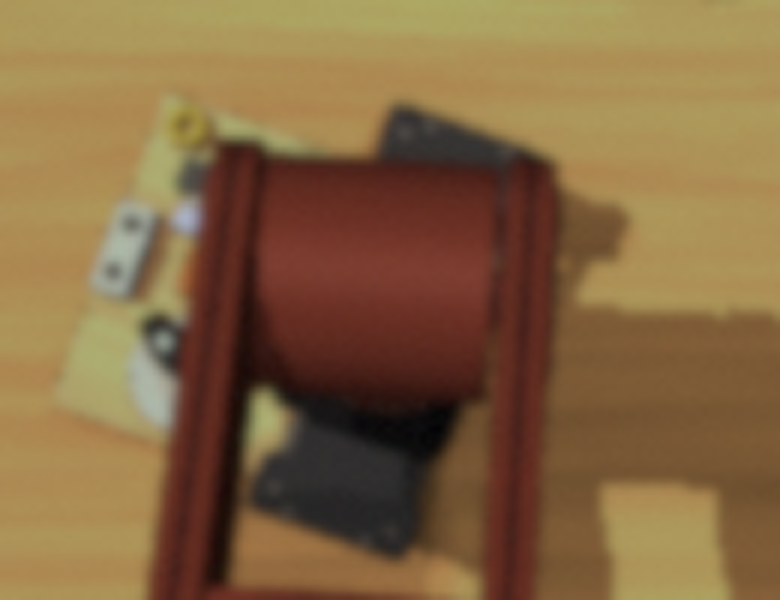

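View pics/d2.png

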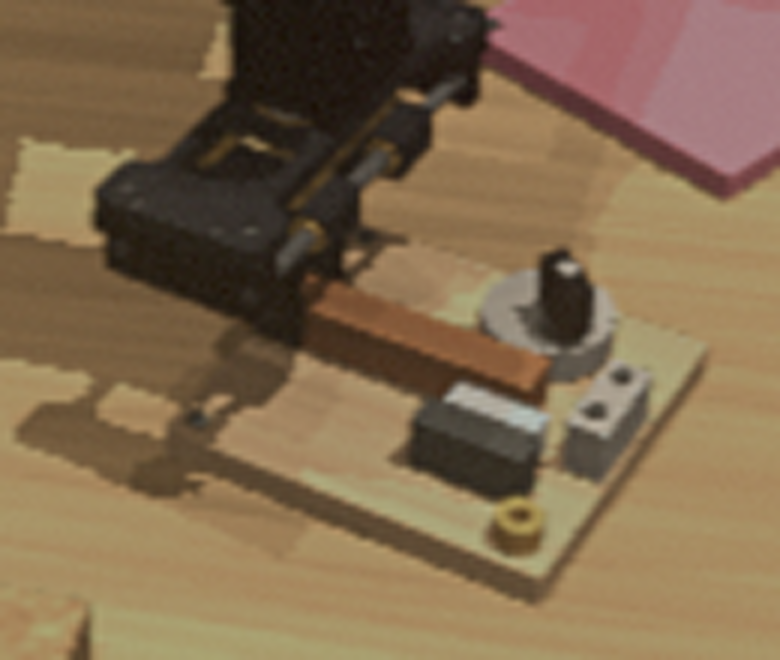

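Blank is between cam and jaw, about 20 mm from the stop (end at scene crop (545,375)). Lower to the floor and advance 12 mm.

Request:
play_rows:
  increments:
    - [-0.03,0.01,0,0,0,0,-1]
    - [-0.06,0.02,0,0,0,0,-1]
    - [-0.09,0.025,0,0,0,0,-1]
    - [-0.12,0.03,0,0,0,0,-1]
    - [-0.12,0.03,0,0,0,0,-1]

```text
time_s: 8.62
ee_pos: [0.5441, 0.0583, 0.0436]
eef_rot: [-0.408, 0.407, -0.578, 0.578]
force: [-0.3, 0.0, 0.2]
gripper_width: 0.253
```

```bash
python3 -c "
from h import *
show()"
```

```text
t 8.6167 p [0.5441 0.0583 0.0436] yawz -0.3424 y [ 0.  0. -1.] q [-0.037  0.274  1.875  0.     0.993  0.305] F [-0.27  0.01  0.18] M [-0.093  0.082 -0.014] g 0.253
```

Request:
play_rows:
  increments:
    - [-0.015,0,0,0,0,0,-1]
    - [-0.03,0,0,0,0,0,-1]
    - [-0.045,0,0,0,0,0,-1]
    - [-0.05,0,0,0,0,0,-1]
    - [-0.05,0,0,0,0,0,-1]

```text
time_s: 9.03
ee_pos: [0.5456, 0.0629, 0.0436]
eef_rot: [0.408, -0.407, 0.578, -0.578]
force: [-0.1, -0.1, -0.6]
gripper_width: 0.25
```

```bash
python3 -c "
from h import *
show()
d=cam('scene');crop(d,240,170,130,110,6,'pics/e2.png')"
```

```text
t 9.0333 p [0.5456 0.0629 0.0436] yawz -0.3424 y [ 0.  0. -1.] q [-0.029  0.278  1.87   0.     0.994  0.313] F [-0.07 -0.13 -0.6 ] M [-0.017  0.087 -0.023] g 0.25
```

View pics/e2.png

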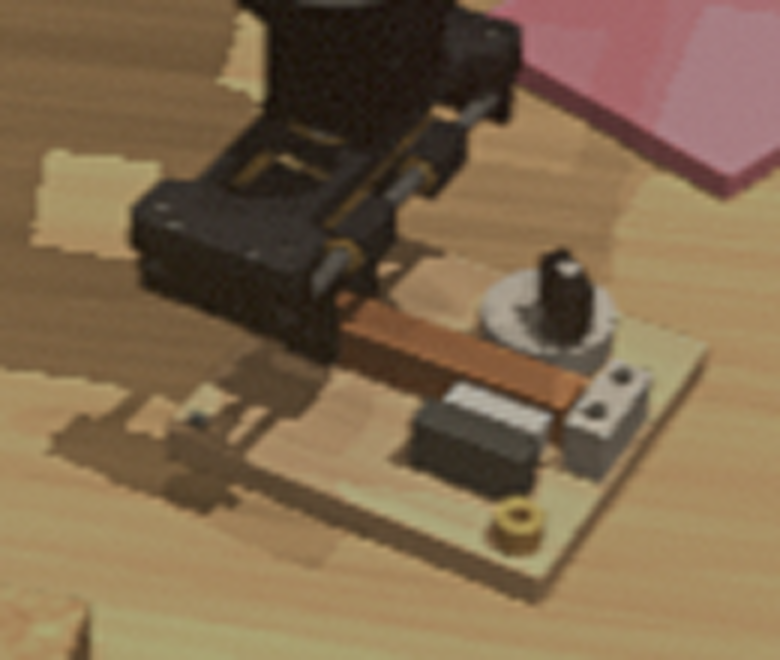

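Nearly at the stop, no contact force yet. Fine steps.

Request:
play_rows:
  increments:
    - [-0.005,0,0,0,0,0,-1]
    - [-0.01,0,0,0,0,0,-1]
    - [-0.015,0,0,0,0,0,-1]
    - [-0.015,0,0,0,0,0,-1]

```text
time_s: 9.42
ee_pos: [0.5461, 0.0642, 0.0436]
eef_rot: [0.408, -0.407, 0.578, -0.578]
force: [-0.3, 0.2, -0.4]
gripper_width: 0.248
```

Request:
play_rows:
  increments:
    - [-0.005,0,0,0,0,0,-1]
    - [-0.01,0,0,0,0,0,-1]
    - [-0.01,0,0,0,0,0,-1]

```text
time_s: 9.67
ee_pos: [0.5464, 0.0652, 0.0435]
eef_rot: [0.407, -0.407, 0.578, -0.578]
force: [-1.1, 0.3, -0.8]
gripper_width: 0.249
```

Request:
play_rows:
  increments:
    - [-0.005,0,0,0,0,0,-1]
    - [-0.01,0,0,0,0,0,-1]
    - [-0.01,0,0,0,0,0,-1]

```text
time_s: 9.92
ee_pos: [0.5467, 0.0661, 0.0435]
eef_rot: [0.408, -0.407, 0.578, -0.578]
force: [-0.7, -0.6, -0.5]
gripper_width: 0.25
```

Request:
play_rows:
  increments:
    - [-0.005,0,0,0,0,0,-1]
    - [-0.01,0,0,0,0,0,-1]
    - [-0.01,0,0,0,0,0,-1]

```text
time_s: 10.17
ee_pos: [0.5471, 0.0671, 0.0436]
eef_rot: [0.408, -0.407, 0.578, -0.578]
force: [0.1, -0.3, -0.3]
gripper_width: 0.25
```

Request:
play_rows:
  increments:
    - [-0.005,0,0,0,0,0,-1]
    - [-0.01,0,0,0,0,0,-1]
    - [-0.01,0,0,0,0,0,-1]

```text
time_s: 10.42
ee_pos: [0.5471, 0.0675, 0.0435]
eef_rot: [-0.407, 0.408, -0.578, 0.578]
force: [-1.7, -2.8, -0.8]
gripper_width: 0.248
```

```bash
python3 -c "
from h import *
show()
d=cam('scene');crop(d,310,210,60,50,12,'pics/e3.png')"
```

```text
t 10.4167 p [0.5471 0.0675 0.0435] yawz -0.3424 y [-0.001 -0.001 -1.   ] q [-2.000e-02  2.830e-01  1.863e+00 -1.000e-03  9.960e-01  3.230e-01] F [-1.67 -2.78 -0.81] M [-0.551  0.278 -0.042] g 0.248
```

View pics/e3.png

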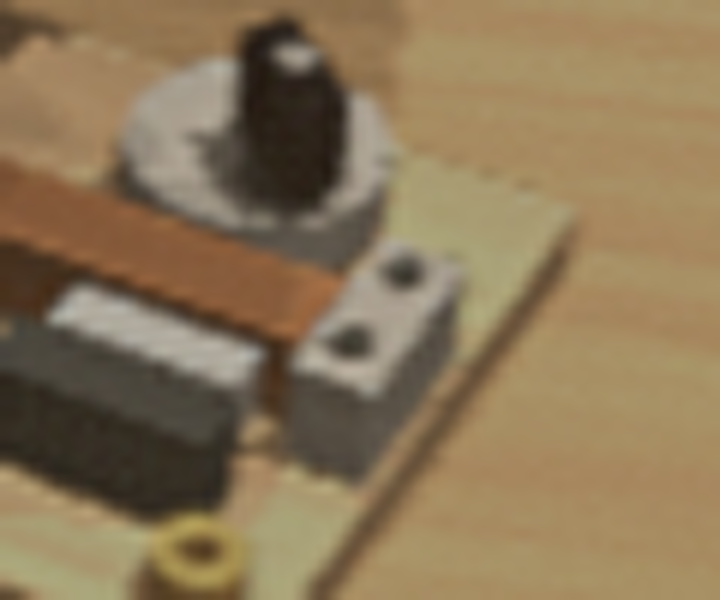

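Contact with the stop: about 3 N, gentle. Scene crop shows the blank's end on the stop at (315,320). Release and rise.

Request:
play_rows:
  increments:
    - [0.005,0,0,0,0,0,0.0]
    - [0.005,0,0,0,0,0,0.0]
    - [0.005,0,0,0,0,0,0]
    - [0.005,0,0,0,0,0,0]
    - [0.005,0,0,0,0,0,0]

```text
time_s: 10.88
ee_pos: [0.5473, 0.0676, 0.0436]
eef_rot: [-0.408, 0.407, -0.578, 0.578]
force: [0.4, 0.3, 0.3]
gripper_width: 0.479
```

Request:
play_rows:
  increments:
    - [0,-0.1,0,0,0,0,0.0]
    - [0,-0.3,0,0,0,0,0.0]
    - [0,-0.6,0,0,0,0,0]
    - [0,-0.8,0,0,0,0,0]
    - [0,-0.8,0,0,0,0,0]

```text
time_s: 11.3
ee_pos: [0.5509, 0.0675, 0.1297]
eef_rot: [-0.41, 0.405, -0.576, 0.58]
force: [1.4, -0.5, 0.2]
gripper_width: 0.497
```

```bash
python3 -c "
from h import *
show()
c=cam('top');crop(c,185,140,130,100,6,'pics/f1.png'); d=cam('scene');crop(d,240,170,130,110,6,'pics/f2.png')"
```

```text
t 11.3 p [0.5509 0.0675 0.1297] yawz -0.3424 y [ 0.009 -0.    -1.   ] q [-0.02   0.16   1.823  0.     1.15   0.322] F [ 1.4  -0.47  0.25] M [-0.104  0.023 -0.037] g 0.497
```

View pics/f1.png

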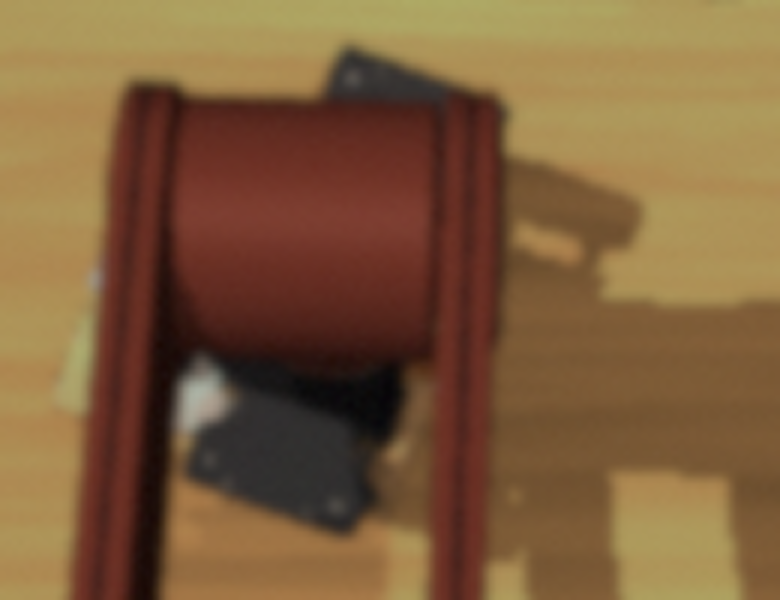

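View pics/f2.png

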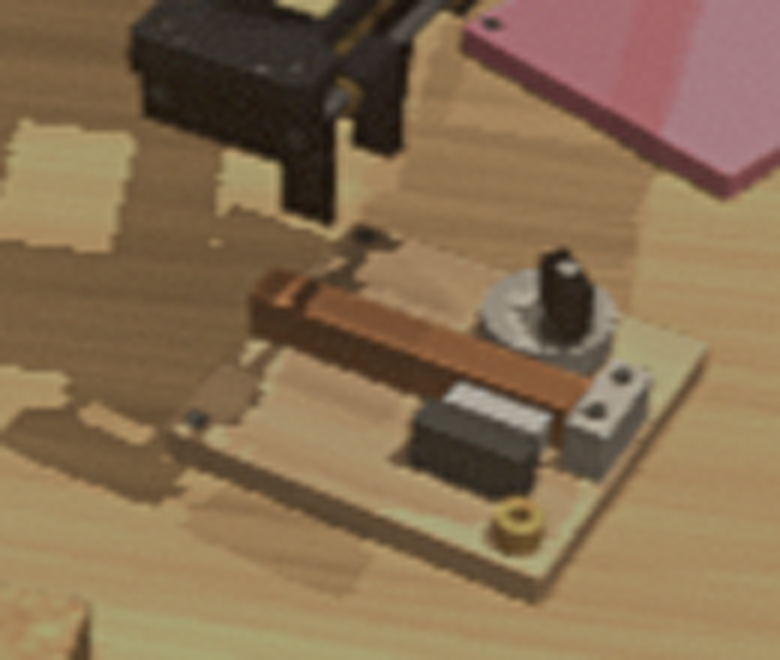

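Blank sits flat on the stop, fingers clear. Now measure the knob from the first, unobstructed pictures.

```bash
python3 - <<'E'
from h import *
c=cam("top"); d=cam("scene")
T=cv2.imread("pics/top0.png");S=cv2.imread("pics/scene0.png")
for n,im,cc,(u0,v0,w,h) in(("top",T,c,(200,185,30,32)),("scene",S,d,(315,205,35,35))):
    I=im[v0:v0+h,u0:u0+w]; g=I.max(2)
    m=(g<75).astype(np.uint8)
    nn,l,s,ce=cv2.connectedComponentsWithStats(m)
    for i in range(1,nn):
        if s[i,4]>8:
            print(n,s[i],ce[i]+[u0,v0]); 
    cv2.imwrite(f"pics/k_{n}.png",cv2.resize(I,None,fx=18,fy=18,interpolation=cv2.INTER_CUBIC))
o=np.array([.5625,.109]);th=-.342
R=np.array([[np.cos(th),-np.sin(th)],[np.sin(th),np.cos(th)]])
a=o+R@[-.036,.037];print("axis",a,"px top z66",proj(c,[*a,.066]),proj(d,[*a,.066]))
print("crop", (proj(c,[*a,.066])-[200,185]+.5)*18,(proj(d,[*a,.066])-[315,205]+.5)*18)
E
```

```text
top [ 9  8  9  9 35] [213.54285714 197.37142857]
scene [ 15   7   9  16 105] [333.53333333 220.24761905]
axis [0.54099367 0.15593056] px top z66 [211.72124652 196.38872075] [333.60946515 214.19159229]
crop [219.98243731 213.99697347] [343.97037268 174.44866127]
```

View pics/k_top.png

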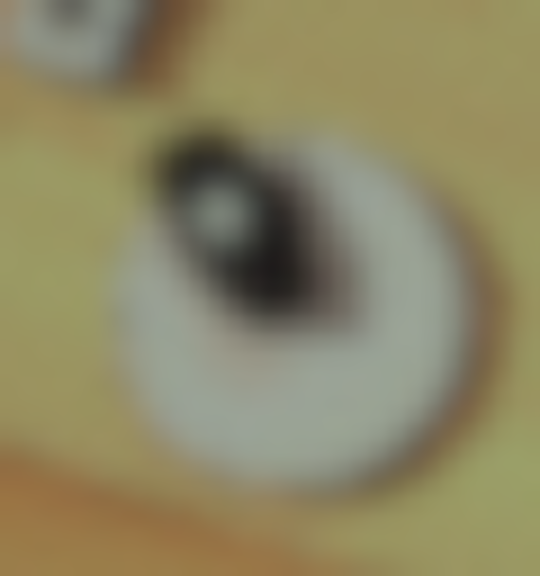

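View pics/k_scene.png

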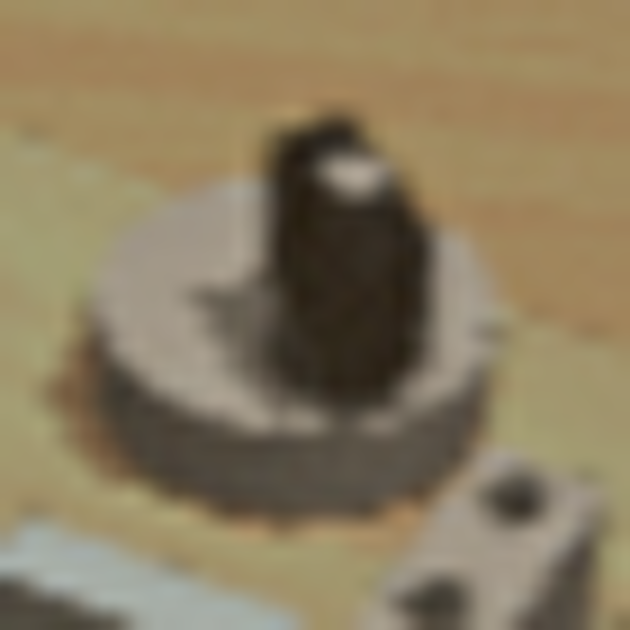

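```bash
python3 - <<'E'
from h import *
c=cam("top")
p=ray(c,np.array([298,314])/18+[200,185]-.5,.034); a=ray(c,np.array([222,212])/18+[200,185]-.5,.066)
print(p,a,(p-a)[:2]*1000,np.arctan2(*(p-a)[1::-1]))
plan([.541,.156,.13],-1.03)
E
```

```text
[0.52784464 0.14709534 0.034     ] [0.54130311 0.15562792 0.066     ] [-13.45846606  -8.53257486] -2.576552498976011
shift [-0.816 -0.076 -0.346] turn [0.0009 0.3283 0.0007] deg [ 0.1  39.39  0.08]
```

Knob: dot and disc centre (top crop (222,212), (298,314)) give axis (0.541,0.156) and an offset of 15.9 mm (14 given), bar angle −2.58, so the cam is at about 0.16, as it must be. Move over it.

Request:
play_rows:
  increments:
    - [-0.2,0,-0.07,0,0.055,0,0.0]
    - [-0.4,-0.02,-0.14,0,0.11,0,0.0]
    - [-0.6,-0.05,-0.25,0,0.165,0,0]
    - [-0.8,-0.07,-0.34,0,0.22,0,0]
    - [-0.81,-0.07,-0.34,0,0.275,0,0]

```text
time_s: 11.97
ee_pos: [0.5411, 0.1583, 0.1295]
eef_rot: [0.225, -0.226, 0.671, -0.67]
force: [0.6, -0.7, -0.5]
gripper_width: 0.501
```

```bash
python3 -c "
from h import *
show(); plan([.541,.156,.1],-1.01)"
```

```text
t 11.9667 p [0.5411 0.1583 0.1295] yawz -0.922 y [-0.002  0.001 -1.   ] q [0.144 0.188 1.791 0.002 1.165 1.065] F [ 0.59 -0.67 -0.54] M [-0.074  0.099 -0.006] g 0.501
shift [0.014 0.295 0.018] turn [0.0011 0.042  0.0006] deg [0.13 5.04 0.07]
```

Request:
play_rows:
  increments:
    - [0.014,0.1,0.018,0,0.042,0,0.0]
    - [0.014,0.2,0.018,0,0.042,0,0.0]
    - [0.014,0.3,0.018,0,0.042,0,0.0]
    - [0.014,0.3,0.018,0,0.042,0,0.0]

```text
time_s: 12.3
ee_pos: [0.5398, 0.1523, 0.0968]
eef_rot: [0.195, -0.2, 0.679, -0.679]
force: [-0.4, 0.1, -0.4]
gripper_width: 0.503
```

```bash
python3 -c "
from h import *
show(); plan([.541,.156,.066],-1.01)
c=cam('top');crop(c,175,140,100,85,7,'pics/g1.png'); d=cam('scene');crop(d,290,160,90,90,7,'pics/g2.png')"
```

```text
t 12.3 p [0.5398 0.1523 0.0968] yawz -1.0042 y [-0.006 -0.001 -1.   ] q [0.134 0.227 1.813 0.    1.107 1.139] F [-0.38  0.14 -0.37] M [-0.041  0.114 -0.027] g 0.503
shift [-0.031  0.308 -0.024] turn [0.0012 0.0028 0.0027] deg [0.15 0.33 0.32]
```

View pics/g1.png

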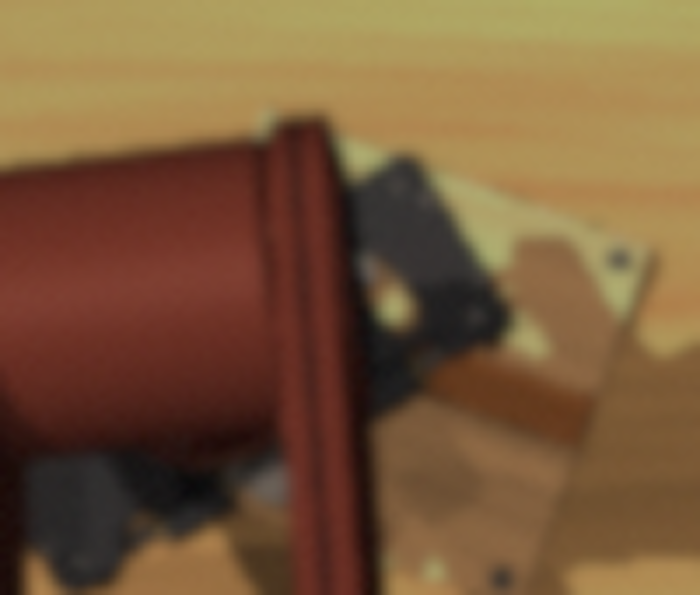

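View pics/g2.png

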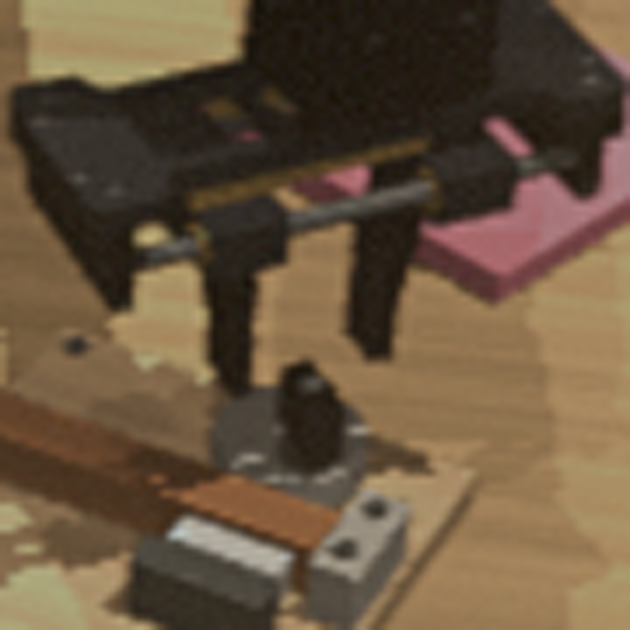

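Fingers straddle the bar (finger tips at scene crop (235,385), (372,350), bar at (312,400)). Lower.

Request:
play_rows:
  increments:
    - [-0.03,0.0,-0.024,0,0,0,0.0]
    - [-0.03,0.1,-0.024,0,0,0,0.0]
    - [-0.03,0.2,-0.024,0,0,0,0.0]
    - [-0.03,0.3,-0.024,0,0,0,0.0]
    - [-0.03,0.3,-0.024,0,0,0,0.0]

```text
time_s: 12.82
ee_pos: [0.5415, 0.1562, 0.0675]
eef_rot: [0.195, -0.199, 0.679, -0.679]
force: [-0.3, 0.7, -0.8]
gripper_width: 0.502
```

```bash
python3 -c "
from h import *
show(); plan([.541,.156,.066],-1.01)
d=cam('scene');crop(d,290,160,90,90,7,'pics/g3.png')"
```

```text
t 12.8167 p [0.5415 0.1562 0.0675] yawz -1.0063 y [-0.005 -0.001 -1.   ] q [ 0.141  0.274  1.82  -0.     1.052  1.147] F [-0.33  0.69 -0.84] M [-0.059  0.182  0.009] g 0.502
shift [ 0.005  0.015 -0.001] turn [0.0009 0.0018 0.0021] deg [0.11 0.21 0.25]
```

View pics/g3.png

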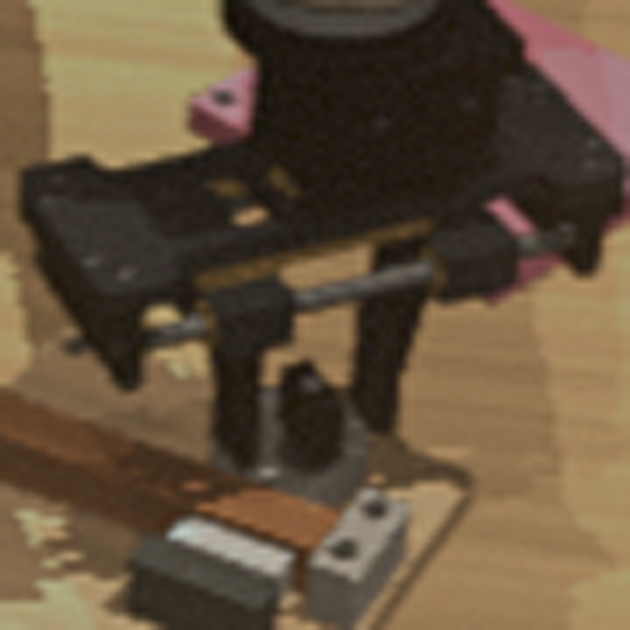

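Request:
play_rows:
  increments:
    - [0,0.01,0,0,0,0,-1]
    - [0,0.01,0,0,0,0,-1]
    - [0,0.01,0,0,0,0,-1]
    - [0,0.01,0,0,0,0,-1]
    - [0,0.01,0,0,0,0,-1]

```text
time_s: 13.28
ee_pos: [0.5433, 0.1575, 0.07]
eef_rot: [0.197, -0.197, 0.68, -0.678]
force: [-7.2, 13.0, 7.1]
gripper_width: 0.204
```

Request:
play_rows:
  increments:
    - [0,0,0,0,0,0,-1]
    - [0,0,0,0,0,0,-1]
    - [0,0,0,0,0,0,-1]

```text
time_s: 13.53
ee_pos: [0.5422, 0.1592, 0.0699]
eef_rot: [0.196, -0.197, 0.681, -0.677]
force: [-5.6, 10.2, 4.2]
gripper_width: 0.155
```

```bash
python3 -c "
from h import *
show(); print(manip.get_state()['tau'].round(2))"
```

```text
t 13.5333 p [0.5422 0.1592 0.0699] yawz -1.0069 y [-0.002  0.004 -1.   ] q [0.143 0.271 1.818 0.005 1.054 1.148] F [-5.63 10.15  4.18] M [ 1.655  1.175 -0.147] g 0.155
[ -6.27 -44.67 -33.79  -3.14  -1.5   -0.16]
```

Gripped 13.5 mm (bar is 14 mm ✓). The arm was pushed about 2.5 mm across: bar centre is nearer (0.5415,0.1595). Relieve the side force.

Request:
play_rows:
  increments:
    - [0,-0.01,-0.012,0,0,0,-1]
    - [0,-0.02,-0.025,0,0,0,-1]
    - [0,-0.02,-0.025,0,0,0,-1]
    - [0,-0.02,-0.025,0,0,0,-1]

```text
time_s: 13.87
ee_pos: [0.5421, 0.1593, 0.07]
eef_rot: [0.197, -0.197, 0.68, -0.679]
force: [5.6, 4.0, -13.0]
gripper_width: 0.156
```

```bash
python3 -c "
from h import *
show()
d=cam('scene');crop(d,290,160,90,90,7,'pics/g4.png')"
```

```text
t 13.8667 p [0.5421 0.1593 0.07  ] yawz -1.0068 y [ 0.     0.001 -1.   ] q [1.460e-01 2.700e-01 1.820e+00 1.000e-03 1.051e+00 1.152e+00] F [  5.6    4.   -13.04] M [ 0.668 -0.784 -0.177] g 0.156
```

View pics/g4.png

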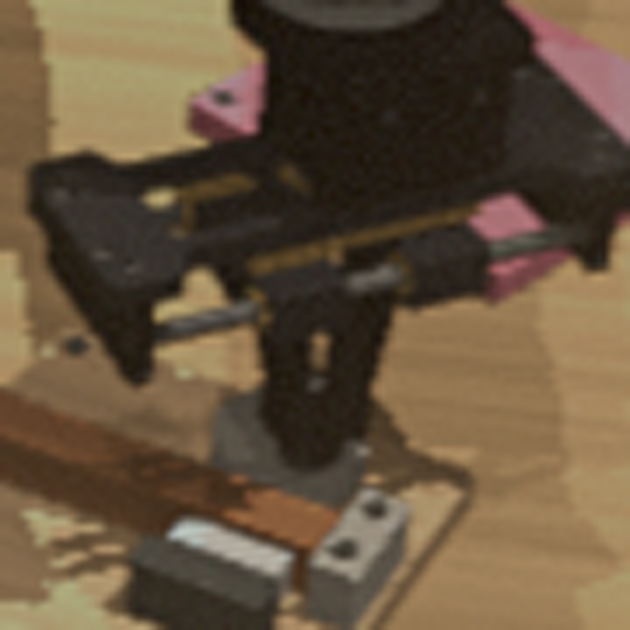

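Request:
play_rows:
  increments:
    - [0,0.007,0,0,0,0,-1]
    - [0,0.014,0,0,0,0,-1]
    - [0,0.014,0,0,0,0,-1]

```text
time_s: 14.17
ee_pos: [0.5421, 0.1593, 0.07]
eef_rot: [0.197, -0.197, 0.68, -0.679]
force: [1.7, 5.2, -4.8]
gripper_width: 0.159
```

```bash
python3 -c "
from h import *
show()
s,p,R=st();print(R.inv().apply(s['force']),R.inv().apply(s['moment']))"
```

```text
t 14.1667 p [0.5421 0.1593 0.07  ] yawz -1.0067 y [-0.     0.001 -1.   ] q [1.460e-01 2.700e-01 1.819e+00 1.000e-03 1.052e+00 1.152e+00] F [ 1.66  5.15 -4.82] M [ 0.877 -0.031 -0.069] g 0.159
[-4.15351072  4.82306454 -3.46103339] [-0.72454054  0.06910522  0.49500336]
```

Request:
play_rows:
  increments:
    - [0,0,0,0,-0.05,0,-1]
    - [0,0,0,0,-0.1,0,-1]
    - [0,0,0,0,-0.143,0,-1]
    - [0,0,0,0,-0.143,0,-1]

```text
time_s: 14.5
ee_pos: [0.5415, 0.16, 0.07]
eef_rot: [0.298, -0.298, 0.642, -0.641]
force: [-0.1, 7.5, -3.7]
gripper_width: 0.153
```

```bash
cat >> h.py <<'E'
def rep():
    show(); s,p,R=st();print("Ftool",R.inv().apply(s['force']).round(2),"Mtool",R.inv().apply(s['moment']).round(3),"tau6",s['tau'][5].round(3))
E
python3 -c "
from h import *
rep()
d=cam('scene');crop(d,290,160,90,90,7,'pics/h1.png')"
```

```text
t 14.5 p [0.5415 0.16   0.07  ] yawz -0.7021 y [-0.001  0.002 -1.   ] q [0.146 0.27  1.82  0.003 1.053 0.847] F [-0.05  7.53 -3.74] M [1.284 0.252 0.129] g 0.153
Ftool [-5.71  3.76 -4.89] Mtool [-1.021 -0.13   0.817] tau6 -1.119
```

View pics/h1.png

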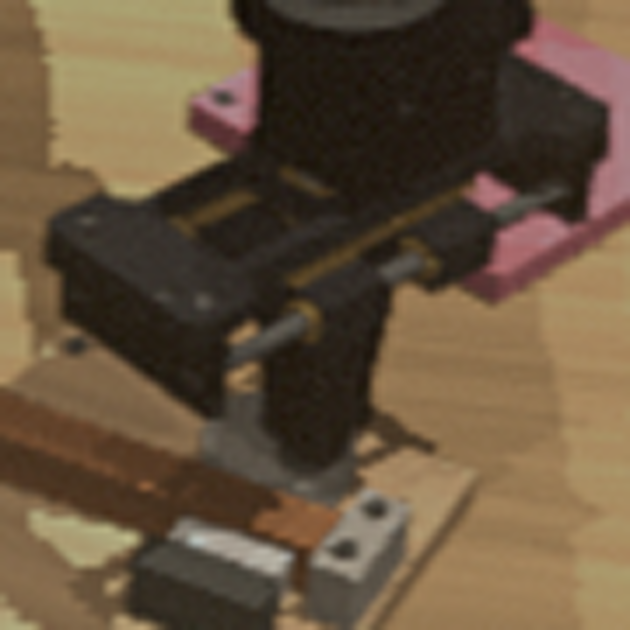

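Request:
play_rows:
  increments:
    - [-0.01,0.005,-0.01,0,0,0,-1]
    - [-0.01,0.005,-0.01,0,0,0,-1]
    - [-0.01,0.005,-0.01,0,0,0,-1]

```text
time_s: 14.8
ee_pos: [0.5416, 0.1601, 0.07]
eef_rot: [0.296, -0.297, 0.642, -0.642]
force: [-4.7, 2.8, 4.4]
gripper_width: 0.156
```

```bash
python3 -c "
from h import *
rep()"
```

```text
t 14.8 p [0.5416 0.1601 0.07  ] yawz -0.7066 y [-0.001 -0.    -1.   ] q [0.148 0.271 1.819 0.    1.053 0.854] F [-4.66  2.78  4.38] M [0.405 0.944 0.125] g 0.156
Ftool [ 0.91 -4.38 -5.36] Mtool [-0.981 -0.125 -0.305] tau6 0.142
```

Request:
play_rows:
  increments:
    - [0,-0.005,-0.008,0,-0.03,0,-1]
    - [0,-0.005,-0.01,0,-0.06,0,-1]
    - [0,-0.005,-0.01,0,-0.09,0,-1]
    - [0,-0.005,-0.01,0,-0.1,0,-1]
    - [0,-0.005,-0.01,0,-0.1,0,-1]

```text
time_s: 15.22
ee_pos: [0.5411, 0.1604, 0.07]
eef_rot: [0.361, -0.362, 0.608, -0.608]
force: [-2.2, 0.3, -0.4]
gripper_width: 0.158
```

```bash
python3 -c "
from h import *
rep()
d=cam('scene');crop(d,290,180,90,80,8,'pics/h2.png')"
```

```text
t 15.2167 p [0.5411 0.1604 0.07  ] yawz -0.4981 y [-0.001 -0.    -1.   ] q [ 0.149  0.269  1.82  -0.     1.052  0.647] F [-2.19  0.31 -0.36] M [ 0.214  0.625 -0.054] g 0.158
Ftool [ 0.77  0.36 -2.07] Mtool [-0.651  0.054 -0.11 ] tau6 -0.477
```

View pics/h2.png

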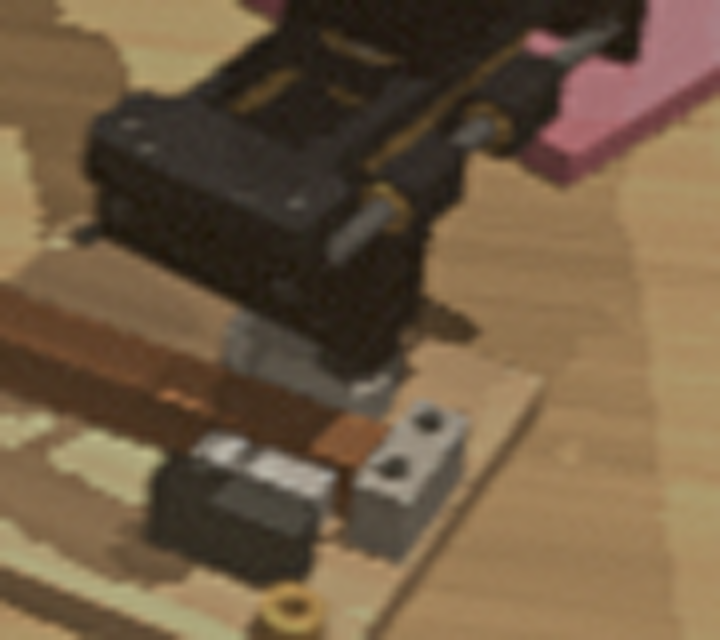

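Turned about 0.51 (θ≈0.67); still free. Smaller steps now, reading the torque while moving.

Request:
play_rows:
  increments:
    - [0,0,-0.005,0,-0.015,0,-1]
    - [0,0,-0.005,0,-0.03,0,-1]
    - [0,0,-0.005,0,-0.045,0,-1]

```text
time_s: 15.52
ee_pos: [0.5408, 0.1606, 0.07]
eef_rot: [-0.389, 0.39, -0.59, 0.59]
force: [-2.2, 0.6, -0.4]
gripper_width: 0.157
```

```bash
python3 -c "
from h import *
rep()"
```

```text
t 15.5167 p [0.5408 0.1606 0.07  ] yawz -0.4038 y [-0. -0. -1.] q [ 1.490e-01  2.690e-01  1.821e+00 -1.000e-03  1.052e+00  5.530e-01] F [-2.17  0.62 -0.44] M [ 0.046  0.488 -0.214] g 0.157
Ftool [ 0.28  0.44 -2.23] Mtool [-0.467  0.214 -0.149] tau6 0.315
```

Request:
play_rows:
  increments:
    - [0,0,0,0,-0.015,0,-1]
    - [0,0,0,0,-0.03,0,-1]

```text
time_s: 15.68
ee_pos: [0.5407, 0.1607, 0.07]
eef_rot: [0.408, -0.408, 0.578, -0.578]
force: [-2.8, 0.1, -0.4]
gripper_width: 0.157
```

```bash
python3 -c "
from h import *
rep()"
```

```text
t 15.6833 p [0.5407 0.1607 0.07  ] yawz -0.3409 y [-0.001 -0.    -1.   ] q [ 0.149  0.269  1.821 -0.     1.052  0.49 ] F [-2.81  0.08 -0.37] M [ 0.027  0.645 -0.194] g 0.157
Ftool [ 0.86  0.37 -2.68] Mtool [-0.617  0.193 -0.19 ] tau6 0.307
```

Request:
play_rows:
  increments:
    - [0,0,-0.005,0,-0.015,0,-1]
    - [0,0,-0.005,0,-0.03,0,-1]

```text
time_s: 15.85
ee_pos: [0.5405, 0.1607, 0.07]
eef_rot: [-0.426, 0.426, -0.564, 0.565]
force: [-1.5, 0.1, -1.1]
gripper_width: 0.159
```

```bash
python3 -c "
from h import *
rep()"
```

```text
t 15.85 p [0.5405 0.1607 0.07  ] yawz -0.2781 y [ 0.    -0.001 -1.   ] q [ 1.490e-01  2.680e-01  1.822e+00 -1.000e-03  1.051e+00  4.280e-01] F [-1.49  0.13 -1.08] M [ 0.004  0.429 -0.163] g 0.159
Ftool [ 0.28  1.08 -1.47] Mtool [-0.414  0.163 -0.114] tau6 0.315
```

Request:
play_rows:
  increments:
    - [0,0,0,0,-0.01,0,-1]
    - [0,0,0,0,-0.02,0,-1]

```text
time_s: 16.02
ee_pos: [0.5404, 0.1607, 0.07]
eef_rot: [-0.438, 0.438, -0.555, 0.555]
force: [-1.3, -0.4, -0.9]
gripper_width: 0.156
```

```bash
python3 -c "
from h import *
rep()"
```

```text
t 16.0167 p [0.5404 0.1607 0.07  ] yawz -0.2357 y [-0.    -0.001 -1.   ] q [ 1.490e-01  2.680e-01  1.822e+00 -1.000e-03  1.052e+00  3.860e-01] F [-1.34 -0.42 -0.86] M [-0.118  0.439 -0.187] g 0.156
Ftool [ 0.72  0.86 -1.2 ] Mtool [-0.399  0.187 -0.217] tau6 0.132
```

Request:
play_rows:
  increments:
    - [0,0,0,0,-0.01,0,-1]
    - [0,0,0,0,-0.02,0,-1]

```text
time_s: 16.18
ee_pos: [0.5403, 0.1608, 0.07]
eef_rot: [-0.449, 0.45, -0.546, 0.546]
force: [-2.3, -0.9, -0.8]
gripper_width: 0.159
```

```bash
python3 -c "
from h import *
rep()"
```

```text
t 16.1833 p [0.5403 0.1608 0.07  ] yawz -0.1926 y [-0.001 -0.    -1.   ] q [ 0.15   0.268  1.822 -0.     1.052  0.342] F [-2.32 -0.95 -0.83] M [-0.258  0.598 -0.206] g 0.159
Ftool [ 1.38  0.84 -2.1 ] Mtool [-0.538  0.206 -0.368] tau6 0.16
```

Request:
play_rows:
  increments:
    - [0,0,0,0,-0.01,0,-1]
    - [0,0,0,0,-0.02,0,-1]

```text
time_s: 16.35
ee_pos: [0.5402, 0.1608, 0.07]
eef_rot: [0.461, -0.461, 0.536, -0.536]
force: [-2.7, -1.6, -1.3]
gripper_width: 0.157
```

```bash
python3 -c "
from h import *
rep()
d=cam('scene');crop(d,290,180,90,80,8,'pics/h3.png')"
```

```text
t 16.35 p [0.5402 0.1608 0.07  ] yawz -0.1502 y [-0.001 -0.001 -1.   ] q [ 0.15   0.268  1.822 -0.     1.052  0.3  ] F [-2.73 -1.56 -1.3 ] M [-0.375  0.686 -0.209] g 0.157
Ftool [ 1.95  1.3  -2.47] Mtool [-0.622  0.209 -0.473] tau6 0.149
```

View pics/h3.png

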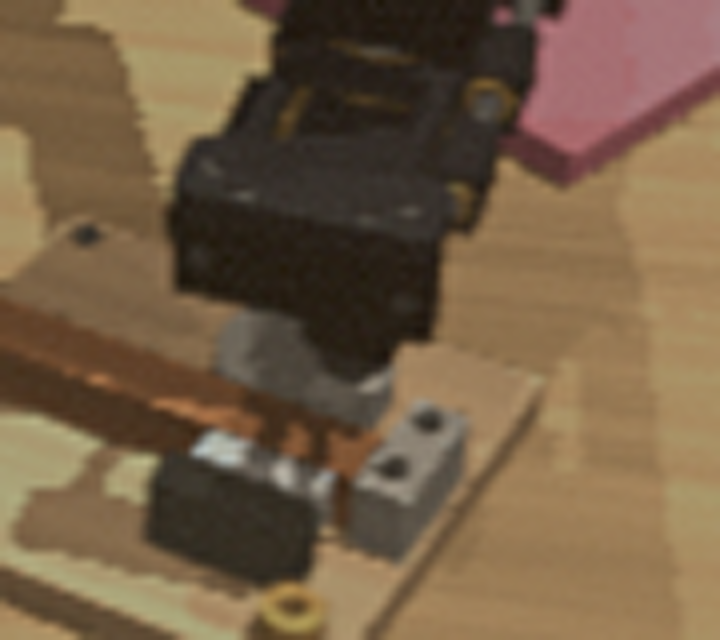

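Request:
play_rows:
  increments:
    - [0,0,0,0,-0.01,0,-1]
    - [0,0,0,0,-0.02,0,-1]

```text
time_s: 16.57
ee_pos: [0.5401, 0.1608, 0.07]
eef_rot: [0.472, -0.473, 0.526, -0.526]
force: [-3.6, -2.8, 0.1]
gripper_width: 0.16
```

```bash
python3 -c "
from h import *
rep()"
```

```text
t 16.5667 p [0.5401 0.1608 0.07  ] yawz -0.1082 y [-0.001 -0.    -1.   ] q [ 0.15   0.268  1.822 -0.     1.052  0.258] F [-3.62 -2.84  0.13] M [-0.514  0.882 -0.231] g 0.16
Ftool [ 3.21 -0.13 -3.3 ] Mtool [-0.822  0.231 -0.606] tau6 0.196
```

Request:
play_rows:
  increments:
    - [0,0,0,0,-0.01,0,-1]
    - [0,0,0,0,-0.02,0,-1]

```text
time_s: 16.73
ee_pos: [0.5399, 0.1609, 0.0699]
eef_rot: [0.483, -0.484, 0.516, -0.516]
force: [-5.3, -3.9, -0.4]
gripper_width: 0.157
```

```bash
python3 -c "
from h import *
rep()"
```

```text
t 16.7333 p [0.5399 0.1609 0.0699] yawz -0.0661 y [-0.001 -0.    -1.   ] q [ 0.15   0.268  1.823 -0.     1.053  0.216] F [-5.29 -3.87 -0.42] M [-0.59   0.992 -0.168] g 0.157
Ftool [ 4.21  0.43 -5.02] Mtool [-0.951  0.168 -0.654] tau6 0.136
```

Request:
play_rows:
  increments:
    - [0.004,0,-0.005,0,-0.01,0,-1]
    - [0.008,0,-0.01,0,-0.02,0,-1]

```text
time_s: 16.9
ee_pos: [0.5397, 0.1608, 0.07]
eef_rot: [0.494, -0.493, 0.506, -0.506]
force: [0.8, 2.3, -5.8]
gripper_width: 0.159
```

```bash
python3 -c "
from h import *
rep()"
```

```text
t 16.9 p [0.5397 0.1608 0.07  ] yawz -0.0246 y [ 0.001  0.001 -1.   ] q [1.490e-01 2.660e-01 1.825e+00 1.000e-03 1.050e+00 1.730e-01] F [ 0.83  2.32 -5.8 ] M [ 0.144  0.065 -0.358] g 0.159
Ftool [-2.33  5.81  0.77] Mtool [-0.068  0.358  0.142] tau6 -0.006
```

Request:
play_rows:
  increments:
    - [0,0,0,0,-0.01,0,-1]
    - [0,0,0,0,-0.015,0,-1]

```text
time_s: 17.07
ee_pos: [0.5397, 0.1608, 0.07]
eef_rot: [0.502, -0.501, 0.498, -0.498]
force: [0.9, 2.1, -5.6]
gripper_width: 0.159
```

```bash
python3 -c "
from h import *
rep()
d=cam('scene');crop(d,290,180,90,80,8,'pics/h4.png')"
```

```text
t 17.0667 p [0.5397 0.1608 0.07  ] yawz 0.0067 y [ 0.001  0.001 -1.   ] q [1.490e-01 2.660e-01 1.825e+00 1.000e-03 1.050e+00 1.420e-01] F [ 0.86  2.11 -5.64] M [ 0.145  0.162 -0.487] g 0.159
Ftool [-2.1   5.64  0.87] Mtool [-0.161  0.487  0.146] tau6 -0.451
```

View pics/h4.png

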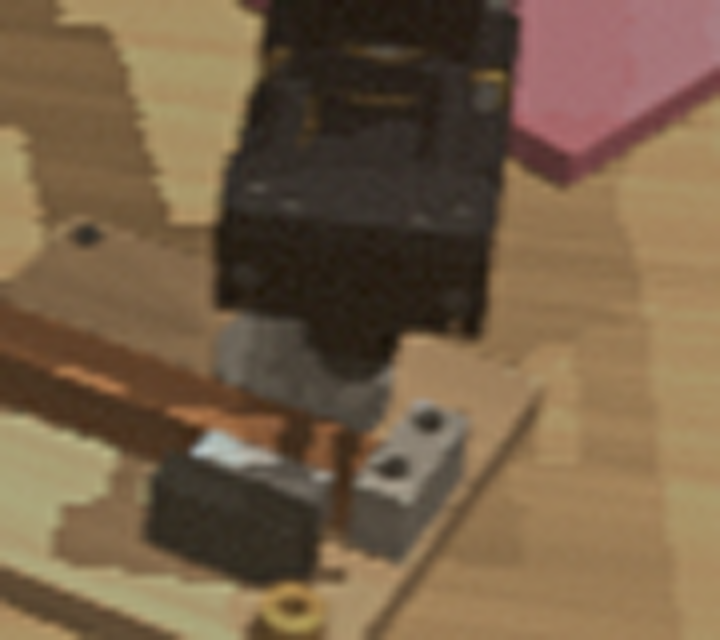

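Torque is rising (−0.19 → −0.36 → −0.49 N m): the blank is on the jaw, about 6 N. About 0.08 rad more.

Request:
play_rows:
  increments:
    - [0,0,0,0,-0.01,0,-1]
    - [0,0,0,0,-0.018,0,-1]

```text
time_s: 17.28
ee_pos: [0.5396, 0.1607, 0.07]
eef_rot: [0.511, -0.511, 0.489, -0.489]
force: [1.2, 2.8, -5.8]
gripper_width: 0.161
```

```bash
python3 -c "
from h import *
rep()"
```

```text
t 17.2833 p [0.5396 0.1607 0.07  ] yawz 0.0443 y [ 0.     0.001 -1.   ] q [1.490e-01 2.660e-01 1.825e+00 1.000e-03 1.050e+00 1.040e-01] F [ 1.18  2.83 -5.82] M [ 0.344 -0.039 -0.575] g 0.161
Ftool [-2.77  5.82  1.3 ] Mtool [0.055 0.575 0.342] tau6 -0.327
```

Request:
play_rows:
  increments:
    - [0,0,0,0,-0.008,0,-1]
    - [0,0,0,0,-0.012,0,-1]

```text
time_s: 17.45
ee_pos: [0.5395, 0.1607, 0.07]
eef_rot: [0.517, -0.517, 0.483, -0.482]
force: [1.1, 3.8, -7.5]
gripper_width: 0.165
```

```bash
python3 -c "
from h import *
rep()
d=cam('scene');crop(d,290,180,90,80,8,'pics/h5.png')"
```

```text
t 17.45 p [0.5395 0.1607 0.07  ] yawz 0.0691 y [ 0.     0.001 -1.   ] q [1.490e-01 2.660e-01 1.825e+00 1.000e-03 1.050e+00 8.000e-02] F [ 1.07  3.81 -7.53] M [ 0.532 -0.107 -0.747] g 0.165
Ftool [-3.72  7.54  1.33] Mtool [0.144 0.747 0.523] tau6 -0.67
```

View pics/h5.png

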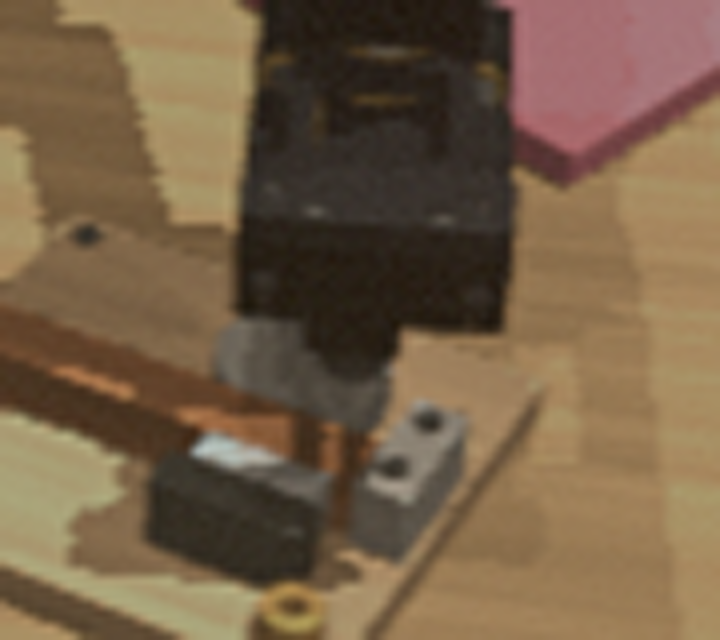

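Torque −0.75 → about 11 N. Opening grew 0.5 mm (the bar slips a little in the pads), so I trust the torque over the angle. A little more.

Request:
play_rows:
  increments:
    - [0,0,0,0,-0.008,0,-1]
    - [0,0,0,0,-0.014,0,-1]
    - [0,0,0,0,-0.014,0,-1]

```text
time_s: 17.75
ee_pos: [0.5395, 0.1607, 0.07]
eef_rot: [0.524, -0.524, 0.475, -0.475]
force: [0.6, 6.4, -8.5]
gripper_width: 0.164
```

```bash
python3 -c "
from h import *
rep()"
```

```text
t 17.75 p [0.5395 0.1607 0.07  ] yawz 0.0983 y [ 0.     0.001 -1.   ] q [1.490e-01 2.650e-01 1.825e+00 1.000e-03 1.051e+00 5.000e-02] F [ 0.64  6.36 -8.53] M [ 0.755 -0.15  -0.788] g 0.164
Ftool [-6.26  8.53  1.26] Mtool [0.224 0.788 0.737] tau6 -0.919
```

Request:
play_rows:
  increments:
    - [0,0,0,0,-0.005,0,-1]
    - [0,0,0,0,-0.01,0,-1]

```text
time_s: 17.92
ee_pos: [0.5395, 0.1606, 0.07]
eef_rot: [0.529, -0.529, 0.469, -0.469]
force: [1.6, 4.5, -7.0]
gripper_width: 0.166
```

```bash
python3 -c "
from h import *
rep()"
```

```text
t 17.9167 p [0.5395 0.1606 0.07  ] yawz 0.1191 y [ 0.  0. -1.] q [0.149 0.265 1.825 0.    1.051 0.03 ] F [ 1.61  4.49 -6.99] M [ 0.71  -0.082 -0.732] g 0.166
Ftool [-4.26  6.99  2.13] Mtool [0.166 0.732 0.696] tau6 -0.571
```

Torque saturates at about 0.75–0.8 N m because the pads (30 N grip) begin to slip on the bar. Torque gives about 11–12 N. The bar's angle past contact (opening +0.8 mm means about 0.04 rad slip, so about 0.14 rad turned) gives about 12–15 N. Both are inside 8–24 N. Release and rise.

Request:
play_rows:
  increments:
    - [0,0,0,0,0,0,0.0]
    - [0,0,0,0,0,0,0.0]
    - [0,0,0,0,0,0,0]
    - [0,0,0,0,0,0,0]
    - [0,0,0,0,0,0,0]

```text
time_s: 18.33
ee_pos: [0.54, 0.1602, 0.0708]
eef_rot: [0.529, -0.529, 0.469, -0.47]
force: [-0.2, 0.6, -0.1]
gripper_width: 0.446
```

```bash
python3 -c "
from h import *
rep()"
```

```text
t 18.3333 p [0.54   0.1602 0.0708] yawz 0.1185 y [ 0.001 -0.    -1.   ] q [ 1.490e-01  2.650e-01  1.825e+00 -1.000e-03  1.051e+00  3.000e-02] F [-0.21  0.58 -0.08] M [-0.088  0.049 -0.   ] g 0.446
Ftool [-0.6   0.08 -0.14] Mtool [-0.059  0.    -0.082] tau6 -0.005
```

Request:
play_rows:
  increments:
    - [0,-0.1,0,0,0,0,0.0]
    - [0,-0.3,0,0,0,0,0.0]
    - [0,-0.6,0,0,0,0,0]
    - [0,-0.9,0,0,0,0,0]
    - [0,-1,0,0,0,0,0]

```text
time_s: 18.75
ee_pos: [0.5421, 0.1607, 0.1761]
eef_rot: [0.531, -0.527, 0.468, -0.471]
force: [0.2, 0.2, 1.6]
gripper_width: 0.497
```

```bash
python3 -c "
from h import *
rep()
d=cam('scene');crop(d,290,180,90,80,8,'pics/i1.png')"
```

```text
t 18.75 p [0.5421 0.1607 0.1761] yawz 0.1184 y [ 0.008  0.001 -1.   ] q [ 0.149  0.132  1.759 -0.     1.242  0.03 ] F [0.18 0.21 1.57] M [-0.096 -0.006  0.025] g 0.497
Ftool [-0.18 -1.56  0.22] Mtool [-0.005 -0.025 -0.096] tau6 -0.008
```

View pics/i1.png

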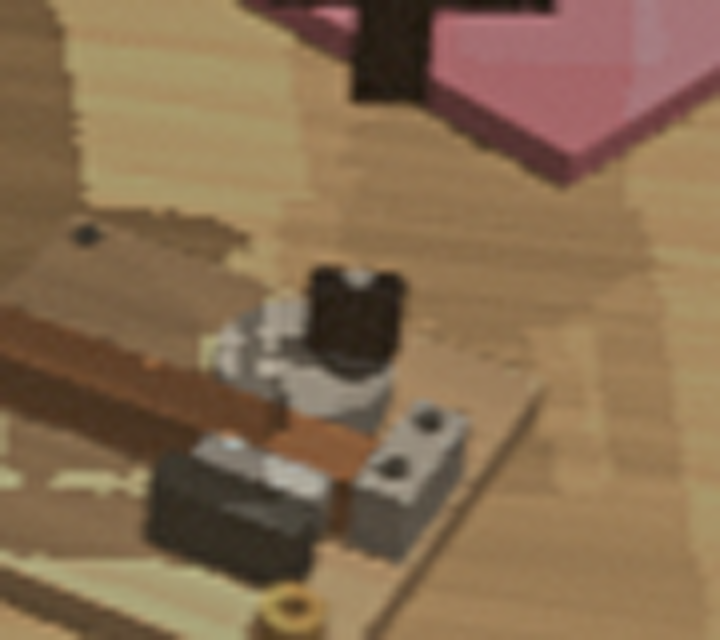

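Disc bears on the blank, blank against jaw and stop, bar turned. Clear the arm for a top view.

Request:
play_rows:
  increments:
    - [0.3,-0.1,-0.2,0,0,0,0.0]
    - [0.6,-0.2,-0.4,0,0,0,0.0]
    - [0.9,-0.3,-0.6,0,0,0,0]
    - [1,-0.3,-0.8,0,0,0,0]
    - [1,-0.3,-1,0,0,0,0]

```text
time_s: 19.22
ee_pos: [0.4512, 0.047, 0.1999]
eef_rot: [-0.528, 0.528, -0.47, 0.471]
force: [-0.5, 0.4, 0.7]
gripper_width: 0.501
```

Request:
play_rows:
  increments:
    - [0.3,0,0,0,0,0,0.0]
    - [0.6,0,0,0,0,0,0.0]
    - [0.9,0,0,0,0,0,0]
    - [1,0,0,0,0,0,0]
    - [1,0,0,0,0,0,0]

```text
time_s: 19.63
ee_pos: [0.4634, -0.0519, 0.1995]
eef_rot: [-0.528, 0.528, -0.471, 0.47]
force: [-0.3, 0.5, -0.5]
gripper_width: 0.501
```

```bash
python3 - <<'E'
from h import *
c=cam('top');crop(c,185,145,95,90,6,'pics/z1.png'); d=cam('scene');crop(d,260,195,110,80,7,'pics/z2.png')
p=ray(c,np.array([0,0]),.0)
for n,x in(("top",c),("scene",d)):
    a=cv2.imread(f"pics/{n}0.png"); cv2.imwrite(f"pics/z_{n}.png",x["image"])
E
```

```text
(no output)
```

View pics/z1.png

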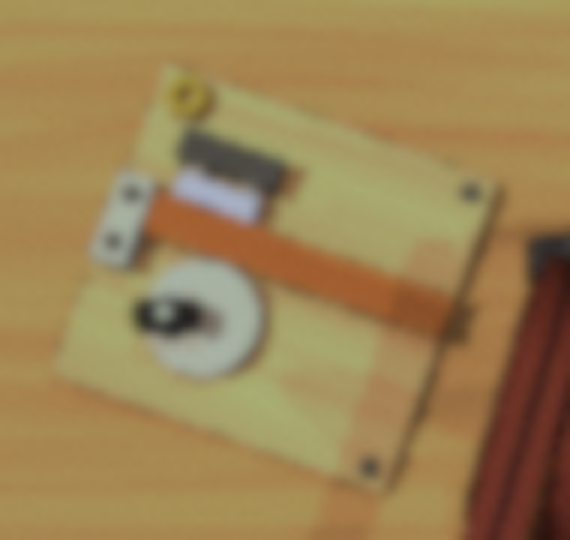

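View pics/z2.png

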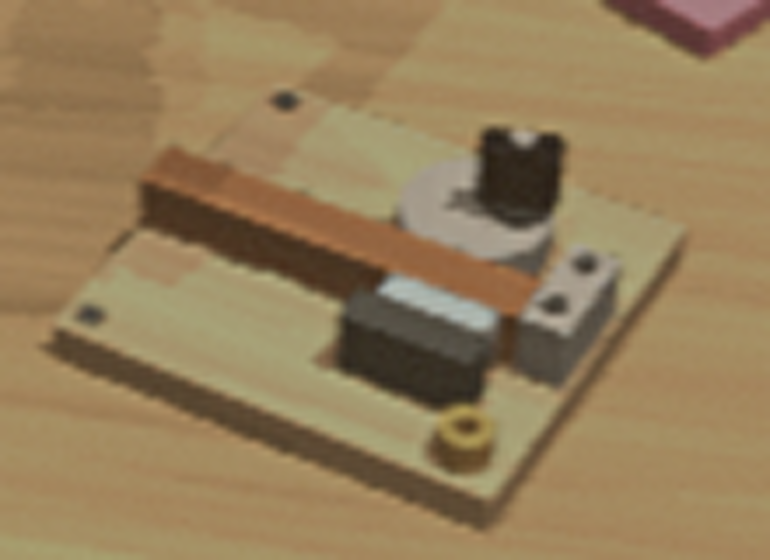

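View pics/z_scene.png

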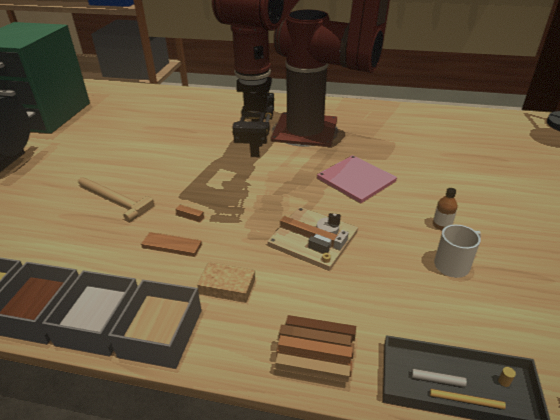

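```bash
python3 - <<'E'
from h import *
c=cam("top")
p=ray(c,np.array([204,319])/6+[185,145]-.5,.034); a=ray(c,np.array([163,313])/6+[185,145]-.5,.066)
print((p-a)[:2]*1000,np.arctan2(*(p-a)[1::-1]))
rep()
print(manip.close_job())
E
```

```text
[ -0.21071471 -15.65929335] -1.5842517229453126
t 19.7833 p [ 0.4633 -0.0492  0.1995] yawz 0.1182 y [-0.001  0.001 -1.   ] q [-2.760e-01 -1.300e-01  1.975e+00  1.000e-03  1.297e+00 -3.940e-01] F [ 0.05  0.55 -0.38] M [-0.06   0.036  0.002] g 0.493
Ftool [-0.54  0.38  0.12] Mtool [-0.043 -0.001 -0.055] tau6 -0.006
the job is handed in; nothing more can be done
None
```

The pen blank is in the jig's channel, against the end stop and clamped by the knob; I've handed the job in at about 20 s. I could only estimate the clamping force, because the knob bar began to slip in the gripper near the end.

- **Placing:** I slid the blank in from the open end, lowered it to the floor of the channel and pushed until I felt about 3 N at the stop. Then I released it.
- **Clamping:** I turned the knob anticlockwise in small steps until the torque rose from about 0.19 to 0.75–0.79 N m. It rose no further because the bar slipped in the pads.
- **Clamping force:** the torque puts it at about 11–12 N, and the angle turned past contact, corrected for slip, at about 12–15 N. Both are inside 8–24 N, but probably a little under the 15 N asked for.
- **Knob angle:** the last top view puts it about 0.09 rad below the angle used in that estimate. That is about the reading accuracy of a rough pixel pick; if real, it would mean less force than the angle figure suggests.
- **Gripping the knob:** when the fingers closed, the knob was 2–3 mm from where I had measured it. The side force of up to about 17 N was relieved before turning.
- **Last pictures:** the blank is parallel to the channel, against the stop and between cam and jaw. The bushing, short piece, wide piece, sanding block, mug, bottle and mallet look unmoved. The gripper was about 15 cm clear, with no force on it.

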